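# Put the sunglasses cases away in the indexed round organiser

### The arm

A 7-joint arm with a two-finger parallel gripper is mounted at the origin on the work surface. World frame = base frame: x ahead of the robot, y to its left, z up, the work surface at z = 0. Lengths are in m, angles in rad, forces in N, time in s.
With the tool pointing down it reaches from about 0.4 to 0.9 m from the base axis. Payload 5.6 kg.
Tool frame: the origin (TCP) lies at the very end of the fingers, on their centre line; the grasp point (between the pads) lies 19 mm behind it; z points along the fingers, x is the direction in which the jaws open and shut, and the axes are right-handed (so a half turn about z gives the same grasp; the last joint's range is limited). The gripper opens to 92 mm and grips with 3 to 60 N. Pads are 20 mm wide; open, the fingers measure 128 mm over their backs; the gripper's body (75 mm by 189 mm) begins 69 mm behind the grasp point.
Start: joints at [-1.297, 0.468, -0.012, 1.603, 0.006, 1.071, -0.056], TCP at [0.203, 0.618, 0.215] pointing down, gripper open.
Joint ranges: [-2.53, 2.53], [-0.31, 2.02], [-1.57, 1.55], [0.28, 2.44], [-1.29, 4.43], [0.15, 1.84], [-2.92, 2.92]. Speed limits (rad/s): [2.57, 2.57, 3.14, 3.14, 3.14, 3.14, 3.14].

### API

Orientations are given as [roll, pitch, yaw] about the fixed x, y, z axes, in that order (R = Rz(yaw) Ry(pitch) Rx(roll)).
In Python, from bench import bot gives the robot as it stands.
- The arm moves only by the shell command python3 -m inch 'ROWS' [OPENING] [FORCE]. ROWS is JSON, a list of rows, each a list of 6 numbers: the shift along the tool's x, y, z normalised to -1 to 1, where 1 is 20 mm, then the turn, a rotation vector about the tool's x, y, z normalised to -1 to 1, where 1 is 5 degrees. In form: [[x, y, z, rx, ry, rz], ...]. A call has 1 to 8 rows; each row shifts and turns the commanded pose from where the row before left it, along the tool's axes as they then stand; what a row does not reach is not made up. A row lasts 1/12 s, in which the tool goes at most 41.7 mm and 7.16 degrees, less where a joint would pass 70% of its speed; a pose out of reach is approached as far as the arm can. A call with a number of a shift or a turn outside -1 to 1 is refused whole. A call with a gripper value outside its range is refused whole. OPENING is the closure, from 0 (fully open) to 1 (shut), set as the call begins (- or left out, the last holds). The fingers move at their own pace and stop on an object; FORCE is the grip in N (left out, the last holds). Time passes only in rows, so rows that do not move let the fingers close. It gives the time, the measured TCP pose, the force and the opening at its end, in the units of the state.
- bot.get_state(): the state, without advancing time (a new reading comes with each control period).
- bot.camera(name): name is "side" or "top" or "wrist"; returns a dict with "color" (400x640x3 uint8, blue, green, red), "mtx" (3x3 intrinsics, pixels), "world_from_camera" (4x4, takes a point from camera to world coordinates). Camera axes: x right, y up, looking along -z (the intrinsics and any distortion apply to the point x, -y, -z); pixel columns grow to the right and rows downward; lengths in m; the calibration is good to about 2 mm. A picture is of the moment at which its call begins. There is no depth.
- bot.hand_in(): hands the job in, once; it reports no verdict.
The state is a dict: "t": time; "joint_positions": joint angles; "joint_velocities": joint speeds; "joint_torque": joint torques, N m; "ee_pos": TCP position; "tcp_rot": TCP orientation; "contact_force": force on the tool from outside, world axes, zero at the start; "wrist_torque": the same for the moment, N m; "width": opening from 0.0 (shut) to 1.0 (fully open).
Only numpy, scipy, OpenCV 4.12 (cv2) and the standard library are available. Lean on these libraries where they do the work, as an engineer would, in place of code of your own. Each camera call takes 0.05 s, during which the arm holds its last target.

### The job

Put every sunglasses case that lies on the ledge into the round organiser, each lying flat in an empty bay of its own, and leave the watch in the bay where it already is. The clear cover turns only while its sprung knob is held pulled up: bring its opening to an empty bay and let the pin drop home there, load, and go on to the next; at the end turn the opening back over the solid blank sector with the pin fully home, and leave the other things on the ledge where they are.

Things in the scene. Friction and masses are not known exactly. Their poses are not given: they have to be found in the camera images.
- organiser: Round light-wood organiser fixed on the ledge, 372 mm across, at any yaw. Origin: centre of its underside, z up. Five 72-deg sectors: at its +x (0 deg) a solid BLANK; at 72, 144, 216, 288 deg counter-clockwise four open bays with grey floors 8 mm up. Radial dividers 26 mm high, 5 mm thick; rim 28 mm high, inner radius 178 mm; a steel hub 124 mm across, 50 mm high, carries the index holes.
- cover (a joint): Angle of the clear cover about the organiser's axis, rad, counter-clockwise from above, no end stops. 0 = closed, opening over the blank; +1.257 (72 deg) bay1, 2.513 bay2, 3.770 bay3, 5.027 bay4 (or 6.283 less or more). Turns easily (0.04 N m) when the pin is up; with the pin home it has about 1.5 deg of play.
- pin (a joint): Lift of the sprung index pin, m: 0 = fully home in a hole, 0.014 = fully pulled. Lift it over 10 mm to clear the hole. The spring pulls it down, 6 N when home, 10 N when pulled. Five holes, 72 deg apart, one for the blank and for each bay. Let go between holes it rests on the plate at 0.010 and nothing is locked; within about 2 mm of a hole it drops in.
- knob (a point): Middle of the pin's black knob, an upright cylinder 22 mm wide, 32 mm tall; 90 mm above the ledge with the pin home, rising with it. It sits on the cover 50 mm from the organiser's axis, on the far side from the opening, above a steel bushing 18 mm wide (top 72 mm above the ledge). It spins freely on the pin: carry it raised round the axis to turn the cover; the gripper need not turn.
- opening (a point): Middle of the opening in the clear cover, 131 mm from the axis, 59 mm above the ledge; turns with the cover. The cover is a clear disc 372 mm across, 54 to 59 mm above the ledge, with a clear skirt hanging to 30 mm above it. The opening, edged by two steel strips, spans 76 deg from 63 mm radius out through rim and skirt.
- blank (a point): Middle of the organiser's solid blank sector, 131 mm from the axis, on its top, 47 mm above the ledge.
- bay1 (a point): Middle of bay 1's floor (72 deg in the organiser's frame), 131 mm from the axis, 8 mm above the ledge. A case fits only lying flat with its length across the bay, square to the radius, with about 5 mm of play.
- bay2 (a point): Middle of bay 2's floor (144 deg in the organiser's frame), 131 mm from the axis, 8 mm above the ledge. A case fits only lying flat with its length across the bay, square to the radius, with about 5 mm of play.
- bay3 (a point): Middle of bay 3's floor (216 deg in the organiser's frame), 131 mm from the axis, 8 mm above the ledge. A case fits only lying flat with its length across the bay, square to the radius, with about 5 mm of play.
- bay4 (a point): Middle of bay 4's floor (288 deg in the organiser's frame), 131 mm from the axis, 8 mm above the ledge. A case fits only lying flat with its length across the bay, square to the radius, with about 5 mm of play.
- case1: Closed black plastic clamshell sunglasses case, 145 x 50 x 40 mm, about 0.12 kg, lying flat on the ledge. Origin: centre of its underside; x along its 145 mm length, y across its 50 mm width, z up. Not always present (two or three of the cases are).
- case2: Closed black plastic clamshell sunglasses case, 145 x 50 x 40 mm, about 0.12 kg, lying flat on the ledge. Origin: centre of its underside; x along its 145 mm length, y across its 50 mm width, z up. Not always present (two or three of the cases are).
- case3: Closed black plastic clamshell sunglasses case, 145 x 50 x 40 mm, about 0.12 kg, lying flat on the ledge. Origin: centre of its underside; x along its 145 mm length, y across its 50 mm width, z up. Not always present (two or three of the cases are).
- watch1: Steel watch on a black cushion, 75 x 50 x 40 mm high, lying in bay 1 at the start if present (only one of the four watches is). Origin: centre of its underside; z up.
- watch2: Steel watch on a black cushion, 75 x 50 x 40 mm high, lying in bay 2 at the start if present (only one of the four watches is). Origin: centre of its underside; z up.
- watch3: Steel watch on a black cushion, 75 x 50 x 40 mm high, lying in bay 3 at the start if present (only one of the four watches is). Origin: centre of its underside; z up.
- watch4: Steel watch on a black cushion, 75 x 50 x 40 mm high, lying in bay 4 at the start if present (only one of the four watches is). Origin: centre of its underside; z up.
- comb: Bystander: wooden hair comb, 170 x 42 x 9 mm, flat on the ledge among the cases, x along it. Origin: centre of its underside.
- coin_dish: Bystander: round white ceramic coin dish, 112 mm across, 28 mm high. Origin: centre of its underside.
- phone: Bystander: black phone, 150 x 72 x 9 mm, x along it. Origin: centre of its underside.
- oil_jar: Bystander: hair-oil jar, 64 mm across, 62 mm high. Origin: centre of its underside.
- balm_tin: Bystander: round flat balm tin, 60 mm across, 22 mm high. Origin: centre of its underside.
- notebook: Bystander: notebook, 107 x 150 x 16 mm. Origin: centre of its underside.
There are look-alikes about, which are no part of the job. Leave any green look-alike of the case3 alone.

How it is judged:
On the way, in this order (a step that is already met when the one before it is completed fails the run):
1. The cover's opening has been brought over a bay and its pin has dropped home there (value of joint pin below 0.003 m and (horizontal distance between opening and bay1 below 0.012 m or horizontal distance between opening and bay2 below 0.012 m or horizontal distance between opening and bay3 below 0.012 m or horizontal distance between opening and bay4 below 0.012 m)), for 0.2 s.
2. Every case present lies flat in a bay (angle between each of case1, case2, case3's own z axis and vertical below 0.15 rad and z of each of case1, case2, case3 in the frame of organiser below 0.014 m and (horizontal distance between case1 and bay1 below 0.022 m or horizontal distance between case1 and bay2 below 0.022 m or horizontal distance between case1 and bay3 below 0.022 m or horizontal distance between case1 and bay4 below 0.022 m) and (horizontal distance between case2 and bay1 below 0.022 m or horizontal distance between case2 and bay2 below 0.022 m or horizontal distance between case2 and bay3 below 0.022 m or horizontal distance between case2 and bay4 below 0.022 m) and (horizontal distance between case3 and bay1 below 0.022 m or horizontal distance between case3 and bay2 below 0.022 m or horizontal distance between case3 and bay3 below 0.022 m or horizontal distance between case3 and bay4 below 0.022 m)), for 0.2 s.
At the end, for the whole second after the job is handed in: Every case present lies flat (tilt under 0.15 rad) on the floor of a bay (origin within 22 mm of the bay's middle and under 14 mm above the ledge), the watch likewise in its bay, the cover's opening stands over the blank sector (within 12 mm) and the pin is home (lift under 3 mm) (all of step 2 and angle between each of watch1, watch2, watch3, watch4's own z axis and vertical below 0.15 rad and z of each of watch1, watch2, watch3, watch4 in the frame of organiser below 0.014 m and (horizontal distance between watch1 and bay1 below 0.022 m or horizontal distance between watch1 and bay2 below 0.022 m or horizontal distance between watch1 and bay3 below 0.022 m or horizontal distance between watch1 and bay4 below 0.022 m) and (horizontal distance between watch2 and bay1 below 0.022 m or horizontal distance between watch2 and bay2 below 0.022 m or horizontal distance between watch2 and bay3 below 0.022 m or horizontal distance between watch2 and bay4 below 0.022 m) and (horizontal distance between watch3 and bay1 below 0.022 m or horizontal distance between watch3 and bay2 below 0.022 m or horizontal distance between watch3 and bay3 below 0.022 m or horizontal distance between watch3 and bay4 below 0.022 m) and (horizontal distance between watch4 and bay1 below 0.022 m or horizontal distance between watch4 and bay2 below 0.022 m or horizontal distance between watch4 and bay3 below 0.022 m or horizontal distance between watch4 and bay4 below 0.022 m) and value of joint pin below 0.003 m and horizontal distance between opening and blank below 0.012 m); the robot touches nothing.
It fails at once if A bystander (comb, coin dish, phone, jar, balm tin or notebook) is pushed more than 5 cm from its place (distance of any of comb, coin_dish, phone, oil_jar, balm_tin, notebook from where it was at the start of the episode above 0.05 m).
It fails at once if A case is set into the organiser while the cover's pin is not home (value of joint pin above 0.004 m and ((contact force between the fingers and case1 above 1 N and z of case1 in the frame of organiser below 0.04 m and horizontal distance between case1 and organiser below 0.18 m) or (contact force between the fingers and case2 above 1 N and z of case2 in the frame of organiser below 0.04 m and horizontal distance between case2 and organiser below 0.18 m) or (contact force between the fingers and case3 above 1 N and z of case3 in the frame of organiser below 0.04 m and horizontal distance between case3 and organiser below 0.18 m))).
It fails at once if The watch is taken out of its bay (horizontal distance between watch1 and bay1 above 0.045 m or horizontal distance between watch2 and bay2 above 0.045 m or horizontal distance between watch3 and bay3 above 0.045 m or horizontal distance between watch4 and bay4 above 0.045 m).
Of watch1, watch2, watch3, watch4 only 1 to 1 are there at a start; the rules pass over those that are not, and their reading is None.
Of case1, case2, case3 only 2 to 3 are there at a start; the rules pass over those that are not, and their reading is None.
At some moment in a run one of case1, case2, case3 may be knocked a few centimetres aside while the robot is not near it.
Once in a run the grip may slacken for a moment while it holds something.
It also fails if it takes over 210 s, if anything falls off the work surface, if the arm or the gripper's body presses on something with over 40 N, if the wrist force passes 120 N, or if a joint passes its speed limit or range.

## Working session

There is one attempt and no reset: what is moved stays moved. The work goes in short steps, Python scripts to look and compute and a shell command to move; the robot and the scene stay as the last step left them, time stands still between calls to the robot, and variables do not carry over. Pictures are saved under pics/ and viewed, and the job is handed in when it is done.

```bash
ls; mkdir -p pics
cat > h.py <<'E'
import cv2,numpy as np
from bench import bot
from scipy.spatial.transform import Rotation as R
def snap(name,fn):
    c=bot.camera(name); cv2.imwrite('pics/'+fn+'.png',c['color']); np.savez('pics/'+fn+'.npz',m=c['mtx'],T=c['world_from_camera'],im=c['color']); return c
def px2w(fn,u,v,z):
    d=np.load('pics/'+fn+'.npz'); k=d['m'];T=d['T']
    r=np.linalg.inv(k)@np.array([u,v,1.]); r=T[:3,:3]@np.array([r[0],-r[1],-r[2]]); o=T[:3,3]
    return o+r*(z-o[2])/r[2]
def w2px(fn,p):
    d=np.load('pics/'+fn+'.npz'); k=d['m'];T=d['T']
    q=T[:3,:3].T@(np.array(p)-T[:3,3]); q=k@np.array([q[0],-q[1],-q[2]]); return q[:2]/q[2]
def crop(fn,u0,v0,u1,v1,s,out):
    im=np.load('pics/'+fn+'.npz')['im'][v0:v1,u0:u1]; cv2.imwrite('pics/'+out+'.png',cv2.resize(im,None,fx=s,fy=s,interpolation=cv2.INTER_CUBIC))
def st():
    s=bot.get_state(); print(round(s['t'],2),np.round(s['ee_pos'],4),np.round(s['tcp_rot'],3),'F',np.round(s['contact_force'],1),'w',round(s['width'],3),'q',np.round(s['joint_positions'],2)); return s
def go(dx,dy,dz,yaw=0):
    "world shift -> tool-units (nominal tool down)"
    s=bot.get_state(); M=R.from_euler('xyz',s['tcp_rot']).as_matrix()
    print('tool units',np.round(M.T@np.array([dx,dy,dz])/0.02,2))
E
python3 - <<'E'
from h import *
s=st(); print(s)
for n in ['top','side','wrist']:
    c=snap(n,n+'0'); print(n,c['mtx'],c['world_from_camera'])
E
```

```text
pics
0.0 [0.2024 0.6171 0.2136] [3.141e+00 2.000e-03 1.254e+00] F [-0.2 -0.5  0.1] w 1.001 q [-1.3   0.47 -0.01  1.6   0.01  1.07 -0.06]
{'t': 0.0, 'joint_positions': array([-1.29701166,  0.46838734, -0.01163443,  1.60362361,  0.00601213,
        1.07138838, -0.05627369]), 'joint_velocities': array([ 4.68525837e-04,  1.22807366e-03, -5.64889579e-05,  1.08632322e-03,
       -2.62302008e-04,  3.32723370e-04, -3.64527482e-05]), 'joint_torque': array([-6.33149539e-04, -5.20565164e+01, -1.26780197e-02, -2.43752843e+01,
       -5.67073817e-02,  1.72270584e-02,  1.52362345e-04]), 'ee_pos': array([0.20235284, 0.61708459, 0.21363378]), 'tcp_rot': array([3.14147254e+00, 1.76789937e-03, 1.25400793e+00]), 'contact_force': array([-0.15863218, -0.53048583,  0.11768308]), 'wrist_torque': array([ 0.00291525,  0.01292417, -0.07204096]), 'width': 1.000965263904148}
top [[410.07605672   0.         321.28386054]
 [  0.         410.07605672 202.79647364]
 [  0.           0.           1.        ]] [[ 0.02405488  0.99540321 -0.09270277  0.46188141]
 [-0.9996259   0.02274187 -0.01519424 -0.03372261]
 [-0.01301616  0.09303359  0.99557789  1.27607064]
 [ 0.          0.          0.          1.        ]]
side [[468.77113999   0.         317.71682024]
 [  0.         468.77113999 203.68269048]
 [  0.           0.           1.        ]] [[ 0.8290622   0.30262151 -0.4701873  -0.07380427]
 [-0.55910622  0.4373928  -0.70433499 -0.97591662]
 [-0.00749038  0.84682216  0.5318234   0.82483298]
 [ 0.          0.          0.          1.        ]]
wrist [[354.03453888   0.         316.76954966]
 [  0.         354.03453888 192.76294635]
 [  0.           0.           1.        ]] [[ 0.31046058 -0.91909689 -0.242642    0.13329458]
 [ 0.95058165  0.29938     0.0822566   0.63996386]
 [-0.00295962 -0.25618846  0.96662232  0.3836125 ]
 [ 0.          0.          0.          1.        ]]
```

View pics/top0.png

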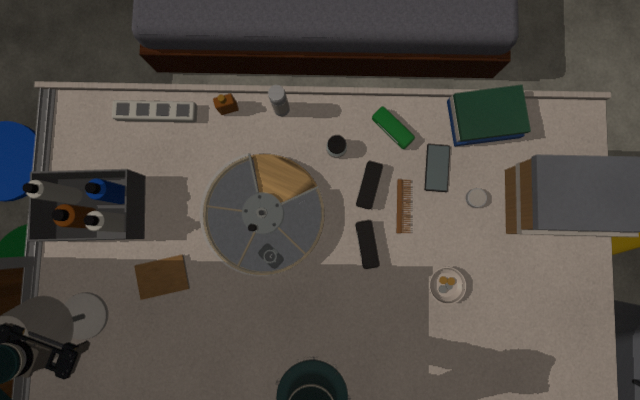

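View pics/side0.png

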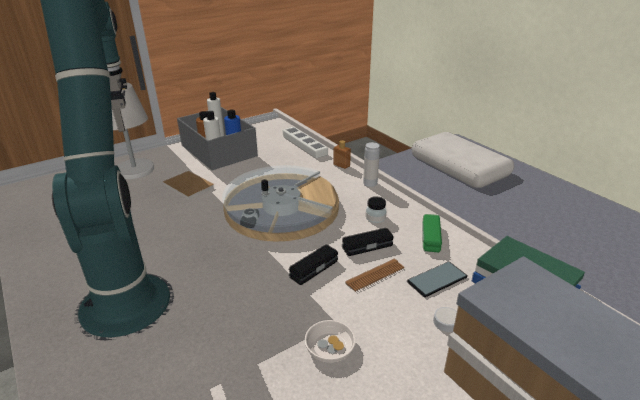

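Run:
```python
from h import *
crop('top0',190,140,335,285,5,'c1'); crop('top0',330,140,450,290,4,'c2')
```

```text
(no output)
```

View pics/c1.png

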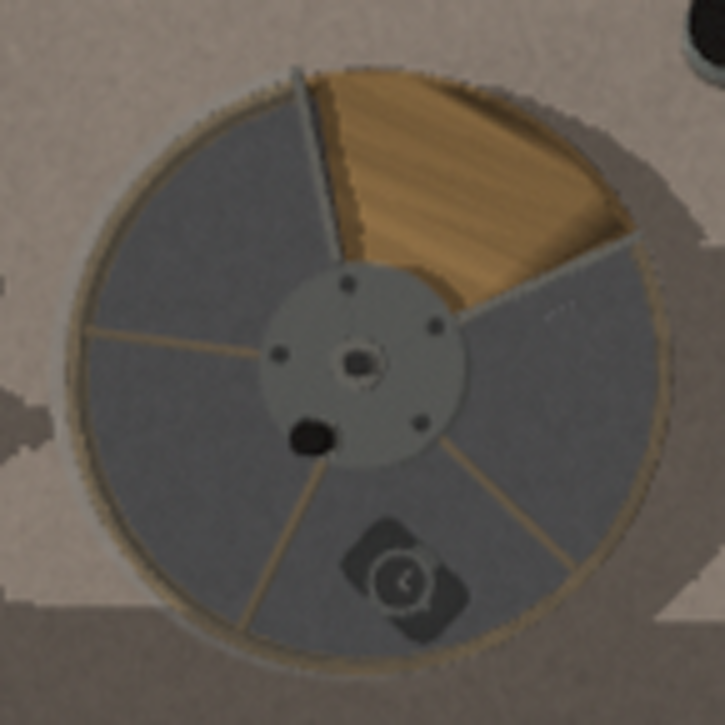

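View pics/c2.png

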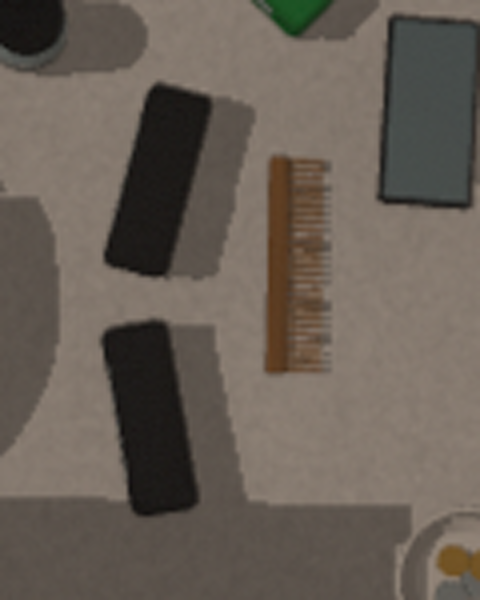

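Run:
```python
from h import *
def C(u,v,z,s=5,u0=190,v0=140): return px2w('top0',u/s+u0-.4,v/s+v0-.4,z)
def P(n,p): print(n,np.round(p,4))
P('bolt z.064',C(358,363,.062))
# index holes on hub top .05 (hub-plate)
H=np.array([C(u,v,.05)[:2] for u,v in [(348,285),(436,326),(421,423),(279,354)]])
A=np.c_[2*H,np.ones(4)]; s=np.linalg.lstsq(A,(H**2).sum(1),rcond=None)[0]; P('holes centre',s[:2]); print(np.sqrt(s[2]+s[0]**2+s[1]**2))
c=s[:2]
for h in H: print(np.degrees(np.arctan2(*(h-c)[::-1])), np.hypot(*(h-c)))
k=C(312,432,.106); P('knobtop',k); print(np.degrees(np.arctan2(*(k[:2]-c)[::-1])))
for n,(u0_,v0_),(u1_,v1_) in [('d1',(85,330),(260,353)),('d2',(243,630),(322,460)),('d3',(575,568),(443,440))]:
  a=C(u0_,v0_,.026)[:2];b=C(u1_,v1_,.026)[:2]; print(n,np.degrees(np.arctan2(*(a-c)[::-1])),np.degrees(np.arctan2(*(a-b)[::-1])))
def D(u,v,z):return C(u,v,z,4,330,140)
for n,q in [('caseN',[(155,85),(212,97),(165,275),(105,258)]),('caseS',[(105,325),(165,320),(198,505),(138,515)])]:
  w=np.array([D(u,v,.038)[:2] for u,v in q]); r=cv2.minAreaRect(w.astype(np.float32)); print(n,w.mean(0),r)
```

```text
bolt z.064 [0.5428 0.1627 0.062 ]
holes centre [0.5419 0.1624]
0.050079655926684084
11.685980193987465 0.04962263117035149
-60.32068300505903 0.050526016373627414
-132.1934904587186 0.04980359884944534
83.19520008503451 0.050360752950363505
knobtop [0.4997 0.1805 0.106 ]
156.8723484839021
d1 83.58409772327252 83.85324808628212
d2 156.4795268378087 157.07824231474612
d3 -132.1948299140212 -132.40464599369218
caseN [ 0.63734518 -0.15985643] ((0.6380171775817871, -0.16015887260437012), (0.04703174903988838, 0.1412874311208725), 75.38704681396484)
caseS [ 0.45760273 -0.15627455] ((0.45851796865463257, -0.15613259375095367), (0.1437152475118637, 0.0453883595764637), 10.788274765014648)
```

View pics/wrist0.png

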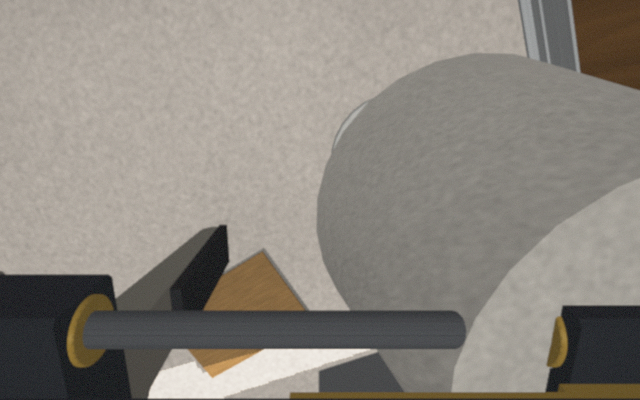

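```bash
cat >> h.py <<'E'
OC=np.array([.542,.1625]); YAW=-24.2
def knob(cov): a=np.radians(YAW+180+cov); return OC+.05*np.array([np.cos(a),np.sin(a)])
def bay(i,r=.133): a=np.radians(YAW+72*i); return OC+r*np.array([np.cos(a),np.sin(a)])
def to(x,y,z,yawdeg=None):
    "shift first then rotate"
    s=st(); M=R.from_euler('xyz',s['tcp_rot']).as_matrix()
    u=M.T@(np.array([x,y,z])-s['ee_pos'])/.02
    n=int(np.ceil(np.abs(u).max()))
    print('total',np.round(u,2),'n',n,'per row',np.round(u/max(n,1),3))
    if yawdeg is not None:
        d=(yawdeg-np.degrees(s['tcp_rot'][2])+180)%360-180; print('yaw',d,'rz units',-d/5)
def arc(c0,c1,n):
    s=bot.get_state(); M=R.from_euler('xyz',s['tcp_rot']).as_matrix()
    k=[knob(c) for c in np.linspace(c0,c1,n+1)]
    for a,b in zip(k,k[1:]):
        u=M.T@np.r_[b-a,0]/.02; print(np.round(u,3).tolist())
E
python3 -c "
from h import *
print(knob(0),bay(4),bay(1)); to(*knob(0),.215)"
```

```text
[0.49639399 0.18299615] [0.52763609 0.03027792] [0.63133884 0.26102701]
0.15 [0.2024 0.6172 0.2139] [3.141e+00 1.000e-03 1.254e+00] F [-0.5 -1.2  0.3] w 0.997 q [-1.3   0.47 -0.01  1.6   0.01  1.07 -0.06]
total [-16.05  20.73  -0.03] n 21 per row [-0.764  0.987 -0.002]
```

```bash
python3 -m inch '[[-0.76,0.98,0,0,0,0],[-0.76,0.98,0,0,0,0],[-0.76,0.98,0,0,0,0],[-0.76,0.98,0,0,0,0],[-0.76,0.98,0,0,0,0],[-0.76,0.98,0,0,0,0],[-0.76,0.98,0,0,0,0],[-0.76,0.98,0,0,0,0]]' 0 30; python3 -m inch '[[-0.76,0.98,0,0,0,0],[-0.76,0.98,0,0,0,0],[-0.76,0.98,0,0,0,0],[-0.76,0.98,0,0,0,0],[-0.76,0.98,0,0,0,0],[-0.76,0.98,0,0,0,0],[-0.76,0.98,0,0,0,0],[-0.76,0.98,0,0,0,0]]'; python3 -m inch '[[-0.76,0.98,0,0,0,0],[-0.76,0.98,0,0,0,0],[-0.76,0.98,0,0,0,0],[-0.76,0.98,0,0,0,0],[0,0,0,0,0,0],[0,0,0,0,0,0]]'
python3 -c "
from h import *
to(*knob(0),.215); snap('wrist','w1')"
```

```text
t: 0.82
ee_pos: [0.3141, 0.452, 0.2144]
tcp_rot: [-3.142, 0.0, 1.254]
contact_force: [0.5, 1.0, 0.1]
width: 1.002
t: 1.48
ee_pos: [0.4252, 0.2876, 0.2145]
tcp_rot: [-3.141, 0.0, 1.254]
contact_force: [0.4, -0.6, 0.2]
width: 0.999
t: 1.98
ee_pos: [0.4807, 0.2054, 0.2144]
tcp_rot: [-3.141, 0.0, 1.251]
contact_force: [-0.3, 0.2, 0.6]
width: 1.003
1.98 [0.4807 0.2054 0.2144] [-3.141  0.     1.251] F [-0.3  0.2  0.6] w 1.003 q [-0.64  0.25  0.2   1.92 -0.06  0.97  0.84]
total [-0.81  1.09 -0.03] n 2 per row [-0.407  0.547 -0.014]
```

View pics/w1.png

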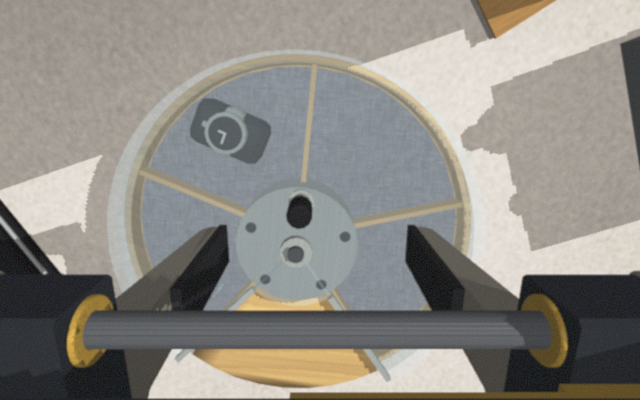

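Run:
```python
from h import *
crop('w1',220,170,380,310,5,'c3')
```

```text
(no output)
```

View pics/c3.png

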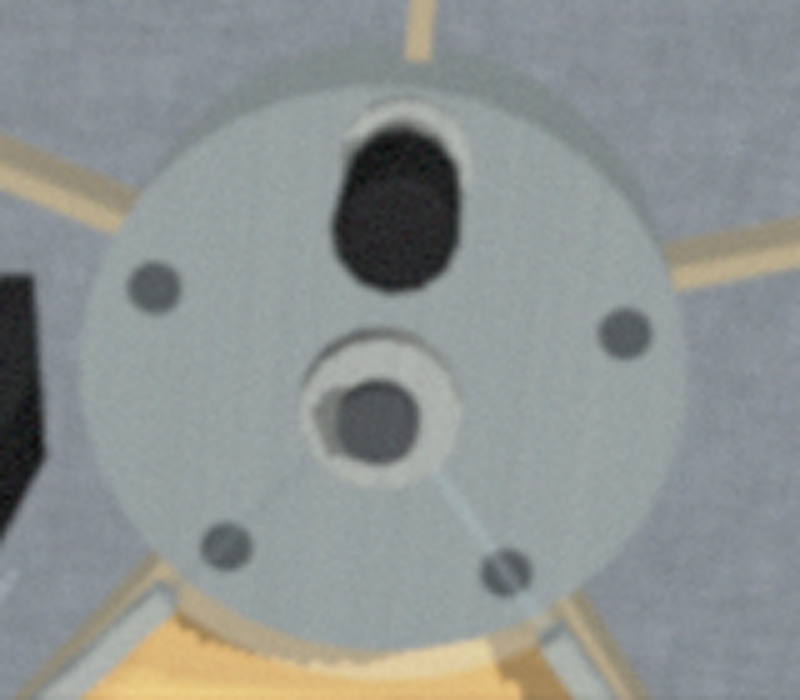

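Run:
```python
from h import *
def C(u,v,z): return px2w('w1',u/5+220-.4,v/5+170-.4,z)
H=np.array([C(u,v,.05)[:2] for u,v in [(154,287),(625,333),(506,572),(227,547)]])
A=np.c_[2*H,np.ones(4)]; s=np.linalg.lstsq(A,(H**2).sum(1),rcond=None)[0]; c=s[:2]; print(c,np.sqrt(s[2]+c@c))
for h in H: print(np.degrees(np.arctan2(*(h-c)[::-1])))
k=C(395,226,.106); print(k, np.degrees(np.arctan2(*(k[:2]-c)[::-1])), np.hypot(*(k[:2]-c)))
```

```text
[0.54197309 0.16259773] 0.05000568018034797
-132.11037691838422
83.72855968182152
11.871815855963797
-59.838082545507355
[0.49471821 0.18443829 0.106     ] 155.1942656417904 0.05205798302868341
```

```bash
python3 -m inch '[[-0.4,0.54,0,0,0,0],[-0.41,0.55,0,0,0,0],[0,0,0,0,0,0]]'; python3 -m inch '[[0,0,0.9,0,0,0],[0,0,0.9,0,0,0],[0,0,0.9,0,0,0],[0,0,0.9,0,0,0],[0,0,0.9,0,0,0],[0,0,0,0,0,0]]'
python3 -c "
from h import *
to(*knob(0),.078)"
```

```text
t: 2.28
ee_pos: [0.4965, 0.1837, 0.2146]
tcp_rot: [3.141, 0.0, 1.253]
contact_force: [0.6, 0.0, -0.1]
width: 1.0
t: 2.78
ee_pos: [0.4927, 0.1853, 0.1215]
tcp_rot: [-3.136, 0.004, 1.256]
contact_force: [-0.0, 0.5, -0.1]
width: 1.003
2.78 [0.4927 0.1853 0.1215] [-3.136  0.004  1.256] F [-0.   0.5 -0.1] w 1.003 q [-0.58  0.39  0.2   1.99 -0.1   0.78  0.93]
total [-0.05  0.22  2.17] n 3 per row [-0.015  0.074  0.724]
```

```bash
python3 -m inch '[[0,0,0,0,0,0],[0,0,0,0,0,0]]'; python3 -m inch '[[0,0.05,0.7,0,0,0],[0,0,0.7,0,0,0],[0,0,0.7,0,0,0],[0,0,0,0,0,0],[0,0,0,0,0,0]]'
python3 -c "
from h import *
to(*knob(0),.078)"
```

```text
t: 2.95
ee_pos: [0.4961, 0.1855, 0.1254]
tcp_rot: [3.141, -0.001, 1.255]
contact_force: [0.7, 0.2, 0.2]
width: 0.997
t: 3.37
ee_pos: [0.4971, 0.1845, 0.0833]
tcp_rot: [3.141, -0.001, 1.254]
contact_force: [0.5, 0.4, -0.1]
width: 1.002
3.37 [0.4971 0.1845 0.0833] [ 3.141e+00 -1.000e-03  1.254e+00] F [ 0.5  0.4 -0.1] w 1.002 q [-0.57  0.45  0.18  2.01 -0.12  0.7   0.95]
total [-0.08 -0.01  0.27] n 1 per row [-0.085 -0.011  0.267]
```

```bash
python3 -m inch '[[-0.07,0,0.25,0,0,0],[0,0,0,0,0,0]]'; python3 -m inch '[[0,0,0,0,0,0],[0,0,0,0,0,0],[0,0,0,0,0,0],[0,0,0,0,0,0],[0,0,0,0,0,0],[0,0,0,0,0,0]]' 1 35
python3 -c "
from h import *
to(*knob(0),.078)"
```

```text
t: 3.53
ee_pos: [0.4968, 0.1828, 0.0782]
tcp_rot: [3.141, -0.001, 1.254]
contact_force: [0.2, -0.5, 0.4]
width: 1.001
t: 4.03
ee_pos: [0.4965, 0.1829, 0.0777]
tcp_rot: [3.141, -0.0, 1.254]
contact_force: [0.4, 0.7, -1.0]
width: 0.586
4.03 [0.4965 0.1829 0.0777] [ 3.141 -0.     1.254] F [ 0.4  0.7 -1. ] w 0.586 q [-0.56  0.46  0.18  2.01 -0.13  0.68  0.95]
total [ 0.01 -0.01 -0.02] n 1 per row [ 0.005 -0.008 -0.016]
```

Fingers close slowly; keep closing.

```bash
python3 -m inch '[[0,0,0,0,0,0],[0,0,0,0,0,0],[0,0,0,0,0,0],[0,0,0,0,0,0],[0,0,0,0,0,0],[0,0,0,0,0,0],[0,0,0,0,0,0]]' 1 35;python3 -m inch '[[0,0,-0.22,0,0,0],[0,0,-0.22,0,0,0],[0,0,-0.22,0,0,0],[0,0,0,0,0,0],[0,0,0,0,0,0]]'
python3 -c "
from h import *
to(*knob(0),.091); arc(0,-72,6)"
```

```text
t: 4.62
ee_pos: [0.4965, 0.1829, 0.0776]
tcp_rot: [3.142, -0.0, 1.254]
contact_force: [0.2, 0.6, 0.2]
width: 0.229
t: 5.03
ee_pos: [0.496, 0.1822, 0.0904]
tcp_rot: [-3.141, 0.001, 1.254]
contact_force: [2.7, -1.8, -11.0]
width: 0.227
5.03 [0.496  0.1822 0.0904] [-3.141e+00  1.000e-03  1.254e+00] F [  2.7  -1.8 -11. ] w 0.227 q [-0.57  0.44  0.19  2.01 -0.12  0.71  0.95]
total [ 0.04  0.01 -0.03] n 1 per row [ 0.043  0.006 -0.028]
[0.511, 0.109, -0.001]
[0.477, 0.213, -0.001]
[0.423, 0.307, -0.001]
[0.349, 0.389, -0.001]
[0.261, 0.453, -0.0]
[0.161, 0.497, -0.0]
```

```bash
python3 -m inch '[[0.51,0.11,0,0,0,0],[0.48,0.21,0,0,0,0],[0.42,0.31,0,0,0,0],[0.35,0.39,0,0,0,0],[0.26,0.45,0,0,0,0],[0.16,0.5,0,0,0,0],[0,0,0,0,0,0],[0,0,0,0,0,0]]'
python3 -c "
from h import *
to(*knob(-72),.091); snap('top','t2');crop('t2',190,140,335,285,4,'c4')"
```

```text
t: 5.7
ee_pos: [0.5497, 0.2122, 0.0909]
tcp_rot: [3.139, -0.002, 1.253]
contact_force: [0.9, 0.8, -11.3]
width: 0.225
5.7 [0.5497 0.2122 0.0909] [ 3.139e+00 -2.000e-03  1.253e+00] F [  0.9   0.8 -11.3] w 0.225 q [-0.57  0.52  0.19  1.86 -0.13  0.77  0.94]
total [-0.04 -0.11 -0.01] n 1 per row [-0.036 -0.107 -0.006]
```

View pics/c4.png

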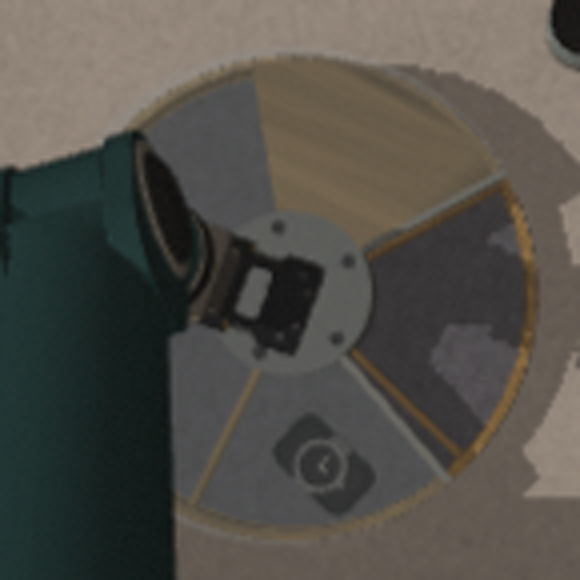

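```bash
python3 -m inch '[[-0.03,-0.1,0,0,0,0],[0,0,0,0,0,0],[0,0,0,0,0,0],[0,0,0,0,0,0]]'
python3 -c "
from h import *
to(*knob(-72),.091)"
```

```text
t: 6.08
ee_pos: [0.5444, 0.2127, 0.0907]
tcp_rot: [-3.14, -0.0, 1.255]
contact_force: [-0.9, 1.9, -10.3]
width: 0.23
6.08 [0.5444 0.2127 0.0907] [-3.14  -0.     1.255] F [ -0.9   1.9 -10.3] w 0.23 q [-0.57  0.51  0.19  1.87 -0.13  0.77  0.94]
total [ 0.02  0.15 -0.02] n 1 per row [ 0.023  0.151 -0.017]
```

```bash
python3 -m inch '[[0.02,0.12,0,0,0,0],[0,0,0,0,0,0],[0,0,0,0,0,0],[0,0,0,0,0,0],[0,0,0,0,0,0],[0,0,0,0,0,0]]'
python3 -c "
from h import *
to(*knob(-72),.091)"
```

```text
t: 6.58
ee_pos: [0.5484, 0.2122, 0.0911]
tcp_rot: [3.141, -0.001, 1.254]
contact_force: [1.6, 3.0, -10.7]
width: 0.235
6.58 [0.5484 0.2122 0.0911] [ 3.141e+00 -1.000e-03  1.254e+00] F [  1.6   3.  -10.7] w 0.235 q [-0.57  0.52  0.19  1.86 -0.13  0.77  0.94]
total [-0.01 -0.05  0.  ] n 1 per row [-0.015 -0.048  0.004]
```

```bash
python3 -m inch '[[-0.01,-0.03,0.22,0,0,0],[0,0,0.22,0,0,0],[0,0,0.22,0,0,0],[0,0,0,0,0,0],[0,0,0,0,0,0],[0,0,0,0,0,0]]'
python3 -c "
from h import *
to(*knob(-72),.078)"
```

```text
t: 7.08
ee_pos: [0.5477, 0.2122, 0.0779]
tcp_rot: [3.141, -0.001, 1.254]
contact_force: [1.5, 5.1, -5.9]
width: 0.232
7.08 [0.5477 0.2122 0.0779] [ 3.141e+00 -1.000e-03  1.254e+00] F [ 1.5  5.1 -5.9] w 0.232 q [-0.57  0.54  0.18  1.87 -0.14  0.75  0.94]
total [-0.   -0.01 -0.  ] n 1 per row [-0.004 -0.013 -0.005]
```

```bash
python3 -m inch '[[0,0,0,0,0,0],[0,0,0,0,0,0],[0,0,0,0,0,0],[0,0,0,0,0,0],[0,0,0,0,0,0],[0,0,0,0,0,0],[0,0,0,0,0,0]]' 0; python3 -m inch '[[0,0,-0.8,0,0,0],[0,0,-0.8,0,0,0],[0,0,-1,0,0,0],[0,0,-1,0,0,0],[0,0,-1,0,0,0],[0,0,-1,0,0,0],[0,0,-1,0,0,0],[0,0,-1,0,0,0]]'
python3 -c "
from h import *
st(); snap('wrist','w3'); snap('top','t3');snap('side','s3')
c4=knob(-72); print([w2px('w3',[*c4,z]) for z in (.106,.116)])
print(px2w('t3',370,185,.038),px2w('t3',368,244,.038))"
```

```text
t: 7.67
ee_pos: [0.5472, 0.2114, 0.0777]
tcp_rot: [3.141, 0.0, 1.254]
contact_force: [0.7, 0.1, 0.4]
width: 0.715
t: 8.33
ee_pos: [0.547, 0.2115, 0.2306]
tcp_rot: [3.142, 0.0, 1.254]
contact_force: [0.6, -1.0, 0.3]
width: 0.998
8.33 [0.547  0.2115 0.2306] [3.142 0.    1.254] F [ 0.6 -1.   0.3] w 0.998 q [-0.6   0.34  0.22  1.76 -0.08  1.05  0.9 ]
[array([318.25546217, 186.9861532 ]), array([318.28605961, 189.8830202 ])]
[ 0.6348707  -0.16159826  0.038     ] [ 0.45625605 -0.1579332   0.038     ]
```

View pics/w3.png

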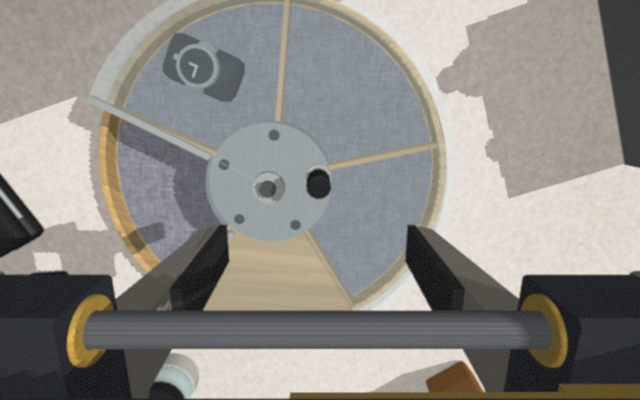

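View pics/t3.png

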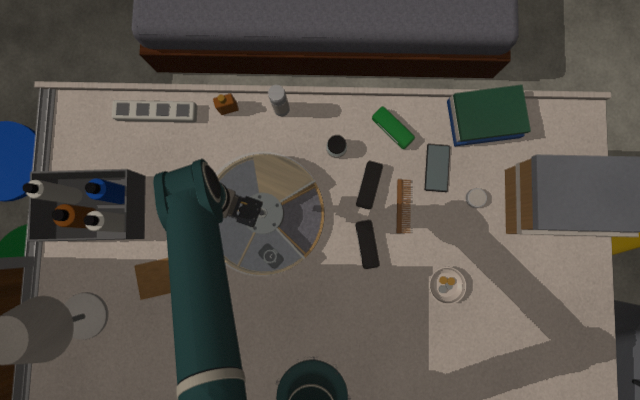

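View pics/s3.png

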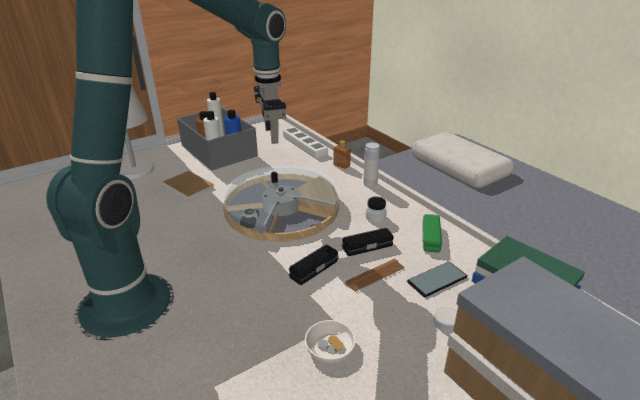

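Run:
```python
from h import *
crop('w3',190,110,350,250,5,'c5')
import math
for a in (11.8,-60.2,-132.2):
  a=math.radians(a); p=OC+.05*np.array([math.cos(a),math.sin(a)]); print(w2px('w3',[*p,.05]))
for cov in (-70,-72,-74):
  print(cov,[w2px('w3',[*knob(cov),z]).round(1) for z in (.074,.106)],[ (w2px('w3',[*(OC+.18*np.array([math.cos(math.radians(YAW+cov+s*38)),math.sin(math.radians(YAW+cov+s*38))])),.059])).round(1) for s in (-1,1)])
```

```text
[295.16842647 223.81466696]
[239.11815503 218.1296416 ]
[223.82408851 163.73256581]
-70 [array([317.8, 177.1]), array([317.8, 185.1])] [array([ 91.4, 109.6]), array([172. , 311.2])]
-72 [array([318.2, 178.8]), array([318.3, 187. ])] [array([ 93.3, 103.4]), array([167.1, 308. ])]
-74 [array([318.5, 180.6]), array([318.6, 188.9])] [array([95.4, 97.2]), array([162.4, 304.7])]
```

View pics/c5.png

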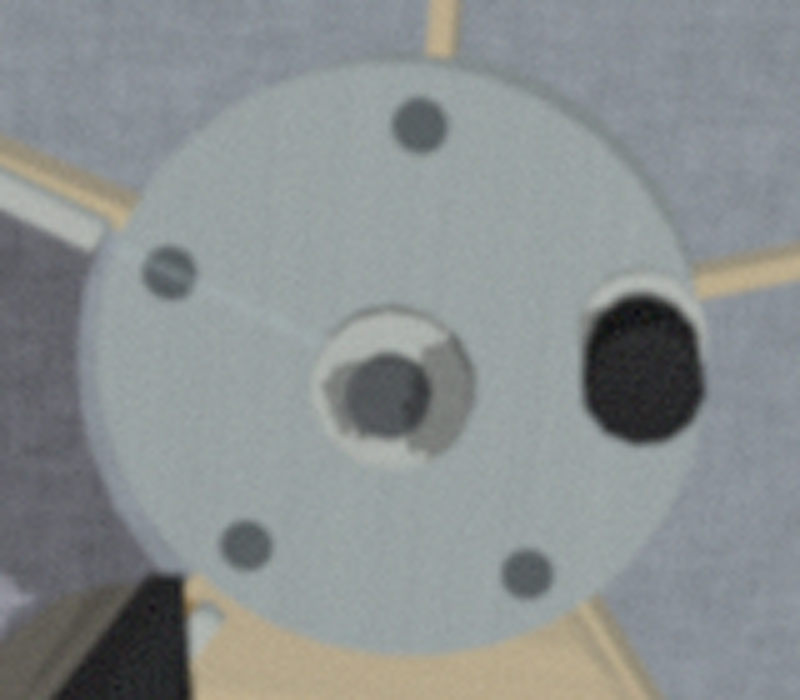

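```bash
python3 -c "
from h import *
to(.458,-.157,.215,100.8)"
```

```text
8.48 [0.548  0.2119 0.231 ] [ 3.139e+00 -2.000e-03  1.254e+00] F [-0.1 -0.4 -1.3] w 1.001 q [-0.6   0.34  0.22  1.76 -0.08  1.05  0.9 ]
total [-18.93   1.47   0.76] n 19 per row [-0.996  0.077  0.04 ]
yaw 28.95198156797312 rz units -5.790396313594624
```

```bash
python3 -m inch '[[-1,0.08,0.04,0,0,0],[-1,0.08,0.04,0,0,0],[-1,0.08,0.04,0,0,0],[-1,0.08,0.04,0,0,0],[-1,0.08,0.04,0,0,0],[-1,0.08,0.04,0,0,0],[-1,0.08,0.04,0,0,0],[-1,0.08,0.04,0,0,0]]'; python3 -m inch '[[-1,0.08,0.04,0,0,0],[-1,0.08,0.04,0,0,0],[-1,0.08,0.04,0,0,0],[-1,0.08,0.04,0,0,0],[-1,0.08,0.04,0,0,0],[-1,0.08,0.04,0,0,0],[-1,0.08,0.04,0,0,0],[-1,0.08,0.04,0,0,0]]'; python3 -m inch '[[-1,0.08,0.04,0,0,0],[-1,0.08,0.04,0,0,0],[-0.9,0.08,0.04,0,0,0],[0,0,0,0,0,0],[0,0,0,0,0,0]]';python3 -m inch '[[0,0,0,0,0,-0.96],[0,0,0,0,0,-0.96],[0,0,0,0,0,-0.96],[0,0,0,0,0,-0.96],[0,0,0,0,0,-0.96],[0,0,0,0,0,-0.96],[0,0,0,0,0,0],[0,0,0,0,0,0]]'
python3 -c "
from h import *
to(.458,-.157,.215,100.8); snap('wrist','w4'); print(w2px('w4',[*bot.get_state()['ee_pos'][:2],.04]))"
```

```text
t: 9.15
ee_pos: [0.5082, 0.0545, 0.2217]
tcp_rot: [-3.14, 0.001, 1.254]
contact_force: [0.2, -0.1, 0.0]
width: 1.0
t: 9.82
ee_pos: [0.4705, -0.1012, 0.2155]
tcp_rot: [-3.139, 0.001, 1.254]
contact_force: [-0.4, 0.1, -0.1]
width: 0.995
t: 10.23
ee_pos: [0.4573, -0.1574, 0.2133]
tcp_rot: [-3.14, 0.0, 1.252]
contact_force: [0.2, 1.2, 0.5]
width: 0.998
t: 10.9
ee_pos: [0.4583, -0.1559, 0.2139]
tcp_rot: [-3.141, -0.001, 1.756]
contact_force: [0.9, -0.4, 0.2]
width: 1.0
10.9 [ 0.4583 -0.1559  0.2139] [-3.141e+00 -1.000e-03  1.756e+00] F [ 0.9 -0.4  0.2] w 1.0 q [-0.06  0.18  0.36  2.02 -0.08  0.95  2.1 ]
total [-0.05 -0.02 -0.05] n 1 per row [-0.051 -0.024 -0.054]
yaw 0.20017763581063264 rz units -0.04003552716212653
[316.41419009 175.15900919]
```

View pics/w4.png

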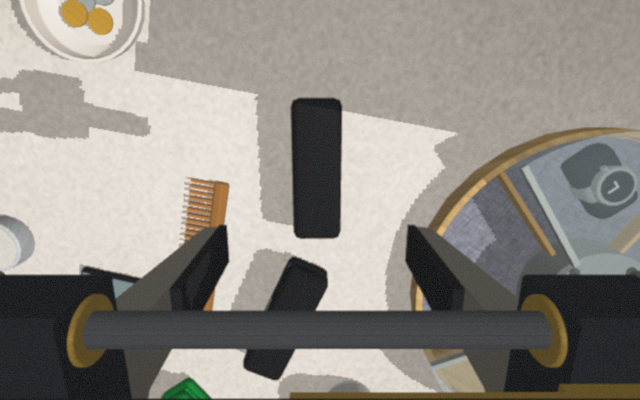

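Run:
```python
from h import *
d=np.load('pics/w4.npz')['im'][85:250,270:365]; d=np.clip(d.astype(float)*2.5,0,255).astype(np.uint8)
cv2.imwrite('pics/c6.png',cv2.resize(d,None,fx=3.5,fy=3.5,interpolation=cv2.INTER_CUBIC))
```

```text
(no output)
```

View pics/c6.png

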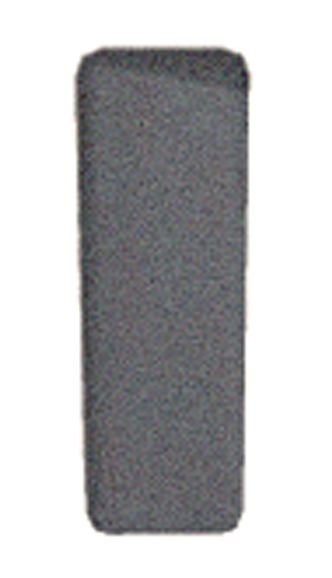

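```bash
cat >> h.py <<'E'
from scipy.optimize import minimize
def fitcase(fn,x,y,yaw,th=60,base=0.,show=None):
    im=np.load('pics/'+fn+'.npz')['im']; S=4
    def hull(p):
        a=np.radians(p[2]); X=np.array([np.cos(a),np.sin(a)]);Y=np.array([-X[1],X[0]])
        pts=[w2px(fn,[*(p[:2]+i*.0725*X+j*.025*Y),z]) for i in(-1,1) for j in (-1,1) for z in (base,base+.04)]
        return cv2.convexHull(np.array(pts,np.float32))
    m0=(im.max(2)<th)
    h0=hull([x,y,yaw]); roi=np.zeros(im.shape[:2],np.uint8); cv2.fillConvexPoly(roi,h0.astype(np.int32),1); roi=cv2.dilate(roi,np.ones((25,25)))
    M=cv2.resize((m0&(roi>0)).astype(np.uint8)*255,None,fx=S,fy=S,interpolation=cv2.INTER_LINEAR)>127
    n,l,stt,_=cv2.connectedComponentsWithStats(M.astype(np.uint8)); 
    M=l==1+np.argmax(stt[1:,4])
    def cost(q):
        p=np.array([q[0]/1000,q[1]/1000,q[2]]); r=np.zeros(M.shape,np.uint8)
        cv2.fillConvexPoly(r,np.round((hull(p)+.5)*S).astype(np.int32),1); r=r>0
        return 1-(r&M).sum()/(r|M).sum()
    b=minimize(cost,[x*1000,y*1000,yaw],method='Nelder-Mead',options=dict(initial_simplex=[[x*1000,y*1000,yaw],[x*1000+8,y*1000,yaw],[x*1000,y*1000+8,yaw],[x*1000,y*1000,yaw+5]]))
    print(fn,np.round(b.x,1),'iou',round(1-b.fun,3)); return b.x
E
python3 - <<'E'
from h import *
for t in (45,60,75):
  fitcase('w4',.458,-.157,10.8,t); fitcase('t3',.458,-.157,10.8,t);fitcase('t3',.637,-.161,-14.6,t); fitcase('top0',.458,-.157,10.8,t);fitcase('top0',.637,-.161,-14.6,t)
  fitcase('s3',.458,-.157,10.8,t);fitcase('s3',.637,-.161,-14.6,t)
E
```

```text
w4 [ 457.2 -157.2    9.8] iou 0.629
t3 [ 458.1 -156.4   10.9] iou 0.855
t3 [ 635.8 -159.4  -13.8] iou 0.853
top0 [ 455.9 -155.5   12.3] iou 0.866
top0 [ 638.1 -159.8  -14.2] iou 0.866
s3 [ 461.4 -152.2   16.5] iou 0.748
s3 [ 644.5 -155.1  -10.4] iou 0.701
w4 [ 457.1 -157.2    9.8] iou 0.883
t3 [ 456.9 -155.4    9.4] iou 0.888
t3 [ 639.3 -160.6  -14.2] iou 0.903
top0 [ 457.  -156.1   10.5] iou 0.91
top0 [ 636.7 -160.   -14.2] iou 0.91
s3 [ 458.3 -154.7   16.6] iou 0.782
s3 [ 644.5 -155.1  -10.4] iou 0.753
w4 [ 456.7 -157.4   10.9] iou 0.898
t3 [ 457.3 -156.4   10.9] iou 0.937
t3 [ 636.9 -160.3  -14.4] iou 0.921
top0 [ 457.4 -156.4   10.9] iou 0.94
top0 [ 637.6 -160.3  -14.4] iou 0.931
s3 [ 458.5 -154.5   16.2] iou 0.806
s3 [ 642.7 -156.1  -11.1] iou 0.788
```

```bash
python3 -m inch '[[0,0,1,0,0,0],[0,0,1,0,0,0],[0,0,1,0,0,0],[0,0,1,0,0,0],[0,0,1,0,0,0],[0,0,1,0,0,0],[0,0,0.8,0,0,0],[0,0,0,0,0,0]]'
python3 -m inch '[[0,0,0,0,0,0],[0,0,0,0,0,0]]'
python3 -c "
from h import *
to(.457,-.157,.021,100.7)"
```

```text
t: 11.62
ee_pos: [0.4562, -0.156, 0.0756]
tcp_rot: [-3.136, -0.002, 1.756]
contact_force: [0.2, 0.4, -0.2]
width: 0.995
t: 11.78
ee_pos: [0.4589, -0.157, 0.0791]
tcp_rot: [3.141, 0.0, 1.756]
contact_force: [-0.1, -1.1, 0.8]
width: 0.998
11.78 [ 0.4589 -0.157   0.0791] [3.141 0.    1.756] F [-0.1 -1.1  0.8] w 0.998 q [-0.    0.4   0.31  2.12 -0.2   0.65  2.21]
total [ 0.02 -0.09  2.9 ] n 3 per row [ 0.007 -0.032  0.968]
yaw 0.08968971849250806 rz units -0.017937943698501612
```

```bash
python3 -m inch '[[0,-0.08,0.8,0,0,0],[0,0,0.8,0,0,0],[0,0,0.8,0,0,0],[0,0,0.4,0,0,0],[0,0,0,0,0,0],[0,0,0,0,0,0],[0,0,0,0,0,0]]'
python3 -c "
from h import *
to(.457,-.157,.021,100.7)"
```

```text
t: 12.37
ee_pos: [0.4576, -0.1576, 0.0234]
tcp_rot: [3.14, 0.001, 1.756]
contact_force: [-0.6, -0.3, -0.4]
width: 1.001
12.37 [ 0.4576 -0.1576  0.0234] [3.140e+00 1.000e-03 1.756e+00] F [-0.6 -0.3 -0.4] w 1.001 q [ 0.04  0.51  0.27  2.14 -0.26  0.52  2.26]
total [ 0.03 -0.02  0.12] n 1 per row [ 0.033 -0.024  0.122]
yaw 0.06883164280458232 rz units -0.013766328560916464
```

```bash
python3 -m inch '[[0.03,0,0.12,0,0,0],[0,0,0,0,0,0],[0,0,0,0,0,0],[0,0,0,0,0,0],[0,0,0,0,0,0],[0,0,0,0,0,0],[0,0,0,0,0,0],[0,0,0,0,0,0]]' 1 30
python3 -m inch '[[0,0,0,0,0,0],[0,0,0,0,0,0],[0,0,0,0,0,0],[0,0,0,0,0,0]]'
python3 -c "
from h import *
to(.457,-.157,.021,100.7)"
```

```text
t: 13.03
ee_pos: [0.4566, -0.1567, 0.02]
tcp_rot: [3.142, -0.0, 1.757]
contact_force: [-0.1, 0.6, 1.0]
width: 0.543
t: 13.37
ee_pos: [0.4566, -0.1567, 0.02]
tcp_rot: [3.142, -0.0, 1.757]
contact_force: [-0.6, 1.6, 2.3]
width: 0.541
13.37 [ 0.4566 -0.1567  0.02  ] [ 3.142 -0.     1.757] F [-0.6  1.6  2.3] w 0.541 q [ 0.04  0.51  0.26  2.14 -0.26  0.52  2.26]
total [-0.02  0.01 -0.05] n 1 per row [-0.018  0.015 -0.048]
yaw 0.05095696110277004 rz units -0.010191392220554008
```

```bash
python3 -m inch '[[0,0,-0.4,0,0,0],[0,0,-0.7,0,0,0],[0,0,-0.9,0,0,0],[0,0,-0.9,0,0,0],[0,0,-0.9,0,0,0],[0,0,-0.9,0,0,0],[0,0,-0.8,0,0,0],[0,0,0,0,0,0]]'
python3 -m inch '[[0,0,0,0,0,0],[0,0,0,0,0,0]]'
python3 -c "
from h import *
to(*bay(4),.13,83.8);snap('side','s5');snap('wrist','w5')"
```

```text
t: 14.03
ee_pos: [0.4584, -0.1573, 0.133]
tcp_rot: [3.136, 0.002, 1.756]
contact_force: [-0.3, 0.1, -1.6]
width: 0.542
t: 14.2
ee_pos: [0.456, -0.1564, 0.1294]
tcp_rot: [-3.141, -0.001, 1.757]
contact_force: [-0.4, -0.7, -1.8]
width: 0.541
14.2 [ 0.456  -0.1564  0.1294] [-3.141e+00 -1.000e-03  1.757e+00] F [-0.4 -0.7 -1.8] w 0.541 q [-0.04  0.31  0.35  2.1  -0.15  0.76  2.17]
total [ 8.51  5.25 -0.03] n 9 per row [ 0.946  0.583 -0.004]
yaw -16.851788502475472 rz units 3.370357700495094
```

View pics/s5.png

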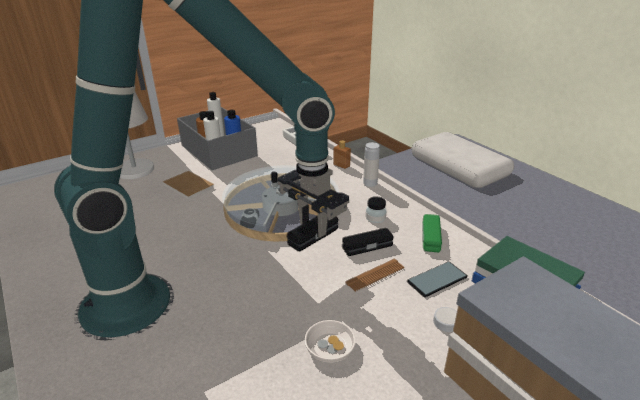

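View pics/w5.png

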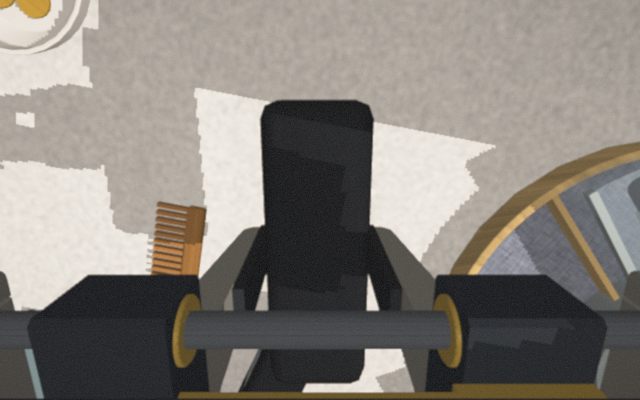

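```bash
python3 -m inch '[[0,0,0,0,0,0.84],[0,0,0,0,0,0.84],[0,0,0,0,0,0.84],[0,0,0,0,0,0.84],[0,0,0,0,0,0],[0,0,0,0,0,0]]'
python3 -c "
from h import *
to(*bay(4),.13,83.8)"
```

```text
t: 14.8
ee_pos: [0.4561, -0.1566, 0.1292]
tcp_rot: [-3.14, 0.0, 1.465]
contact_force: [0.1, 0.6, -1.3]
width: 0.541
14.8 [ 0.4561 -0.1566  0.1292] [-3.14   0.     1.465] F [ 0.1  0.6 -1.3] w 0.541 q [-0.09  0.31  0.41  2.1  -0.18  0.76  1.9 ]
total [ 9.67  2.57 -0.05] n 10 per row [ 0.967  0.257 -0.005]
yaw -0.16446226775016726 rz units 0.03289245355003345
```

```bash
python3 -m inch '[[0.8,0.21,0,0,0,0],[0.97,0.26,0,0,0,0],[0.97,0.26,0,0,0,0],[0.97,0.26,0,0,0,0],[0.97,0.26,0,0,0,0],[0.97,0.26,0,0,0,0],[0.97,0.26,0,0,0,0],[0.97,0.26,0,0,0,0]]'
python3 -m inch '[[0.97,0.26,0,0,0,0],[0.97,0.26,0,0,0,0],[0.14,0.02,0,0,0,0.03],[0,0,0,0,0,0],[0,0,0,0,0,0],[0,0,0,0,0,0],[0,0,0,0,0,0]]'
python3 -c "
from h import *
to(*bay(4),.13,83.8);snap('top','t5');snap('wrist','w6')"
```

```text
t: 15.47
ee_pos: [0.5132, -0.0092, 0.1296]
tcp_rot: [-3.141, 0.0, 1.465]
contact_force: [0.1, 0.3, -1.7]
width: 0.541
t: 16.05
ee_pos: [0.528, 0.0286, 0.1299]
tcp_rot: [-3.141, 0.0, 1.459]
contact_force: [-0.5, 0.4, -1.5]
width: 0.539
16.05 [0.528  0.0286 0.1299] [-3.141  0.     1.459] F [-0.5  0.4 -1.5] w 0.539 q [-0.4   0.38  0.34  1.99 -0.17  0.8   1.5 ]
total [ 0.08 -0.03 -0.  ] n 1 per row [ 0.08  -0.029 -0.003]
yaw 0.2057453974841792 rz units -0.04114907949683584
```

View pics/w6.png

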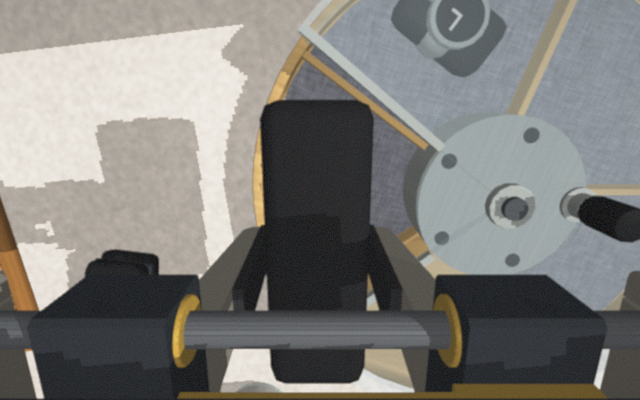

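View pics/t5.png

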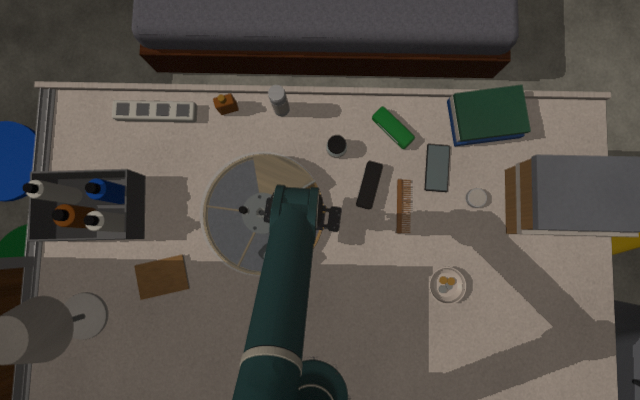

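```bash
python3 -m inch '[[0.08,-0.03,0.2,0,0,-0.04],[0,0,0.5,0,0,0],[0,0,0.5,0,0,0],[0,0,0.5,0,0,0],[0,0,0.5,0,0,0],[0,0,0.5,0,0,0],[0,0,0,0,0,0],[0,0,0,0,0,0]]'
python3 -c "
from h import *
to(*bay(4),.029,83.8)"
```

```text
t: 16.82
ee_pos: [0.5275, 0.0315, 0.075]
tcp_rot: [-3.14, 0.001, 1.464]
contact_force: [0.4, -0.6, -0.8]
width: 0.537
16.82 [0.5275 0.0315 0.075 ] [-3.140e+00  1.000e-03  1.464e+00] F [ 0.4 -0.6 -0.8] w 0.537 q [-0.37  0.47  0.31  2.02 -0.22  0.69  1.54]
total [-0.06  0.02  2.3 ] n 3 per row [-0.02   0.006  0.767]
yaw -0.08730103313175164 rz units 0.017460206626350328
```

```bash
python3 -m inch '[[-0.04,0,0.4,0,0,0],[0,0,0.4,0,0,0],[0,0,0.4,0,0,0],[0,0,0.2,0,0,0],[0,0,0,0,0,0],[0,0,0,0,0,0]]'
python3 -c "
from h import *
to(*bay(4),.029,83.8)"
```

```text
t: 17.32
ee_pos: [0.5277, 0.0308, 0.0476]
tcp_rot: [-3.141, 0.0, 1.464]
contact_force: [0.7, 0.1, -1.0]
width: 0.54
17.32 [0.5277 0.0308 0.0476] [-3.141  0.     1.464] F [ 0.7  0.1 -1. ] w 0.54 q [-0.36  0.52  0.29  2.03 -0.24  0.63  1.56]
total [-0.03 -0.    0.93] n 1 per row [-0.027 -0.002  0.932]
yaw -0.0891014635526517 rz units 0.017820292710530337
```

Case bottom is now about 28 mm, just above the dividers. Going in slowly.

```bash
python3 -m inch '[[-0.02,0,0.2,0,0,0],[0,0,0.2,0,0,0],[0,0,0,0,0,0],[0,0,0,0,0,0]]'; python3 -m inch '[[0,0,0.2,0,0,0],[0,0,0.2,0,0,0],[0,0,0,0,0,0],[0,0,0,0,0,0]]'
python3 -c "
from h import *
to(*bay(4),.029,83.8)"
```

```text
t: 17.65
ee_pos: [0.5278, 0.0305, 0.0398]
tcp_rot: [-3.141, 0.0, 1.464]
contact_force: [0.2, -0.0, -0.9]
width: 0.541
t: 17.98
ee_pos: [0.5277, 0.0305, 0.0317]
tcp_rot: [-3.141, 0.0, 1.464]
contact_force: [-0.8, -1.1, -1.7]
width: 0.543
17.98 [0.5277 0.0305 0.0317] [-3.141  0.     1.464] F [-0.8 -1.1 -1.7] w 0.543 q [-0.34  0.54  0.28  2.03 -0.26  0.6   1.57]
total [-0.01 -0.    0.13] n 1 per row [-0.011 -0.     0.134]
yaw -0.09131813304708203 rz units 0.018263626609416404
```

```bash
python3 -m inch '[[0,0,0.11,0,0,0],[0,0,0,0,0,0],[0,0,0,0,0,0]]'; python3 -m inch '[[0,0,0,0,0,0],[0,0,0,0,0,0],[0,0,0,0,0,0],[0,0,0,0,0,0]]' 0.38;  python3 -m inch '[[0,0,-0.3,0,0,0],[0,0,-0.3,0,0,0],[0,0,0,0,0,0]]'; python3 -m inch '[[0,0,-0.6,0,0,0],[0,0,-0.8,0,0,0],[0,0,-0.8,0,0,0],[0,0,-0.8,0,0,0],[0,0,-0.8,0,0,0],[0,0,0,0,0,0],[0,0,0,0,0,0]]' 0.3
python3 -c "
from h import *
st();snap('wrist','w7')"
```

```text
t: 18.23
ee_pos: [0.5279, 0.0305, 0.0297]
tcp_rot: [-3.142, -0.0, 1.464]
contact_force: [0.7, -0.8, -1.1]
width: 0.537
t: 18.57
ee_pos: [0.528, 0.0306, 0.0299]
tcp_rot: [3.141, -0.0, 1.464]
contact_force: [0.0, -0.2, 0.6]
width: 0.618
t: 18.82
ee_pos: [0.5289, 0.0306, 0.0432]
tcp_rot: [3.139, -0.001, 1.464]
contact_force: [0.8, -0.5, -0.1]
width: 0.622
t: 19.4
ee_pos: [0.5285, 0.0307, 0.119]
tcp_rot: [3.139, -0.001, 1.464]
contact_force: [-1.1, 0.3, -0.2]
width: 0.705
19.4 [0.5285 0.0307 0.119 ] [ 3.139e+00 -1.000e-03  1.464e+00] F [-1.1  0.3 -0.2] w 0.705 q [-0.4   0.4   0.34  2.   -0.19  0.77  1.51]
```

View pics/w7.png

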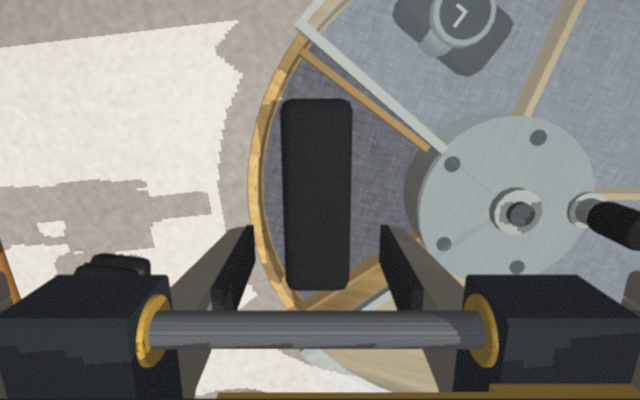

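```bash
python3 -m inch '[[0,0,-1,0,0,0],[0,0,-1,0,0,0],[0,0,0,0,0,0]]' 0
python3 -c "
from h import *
to(*knob(-72),.16); fitcase('w7',.528,.031,-6.2,60,.008)"
```

```text
t: 19.7
ee_pos: [0.5294, 0.0305, 0.1598]
tcp_rot: [3.138, -0.001, 1.464]
contact_force: [1.0, 0.0, -0.1]
width: 0.893
19.7 [0.5294 0.0305 0.1598] [ 3.138e+00 -1.000e-03  1.464e+00] F [ 1.   0.  -0.1] w 0.893 q [-0.41  0.34  0.35  1.97 -0.15  0.86  1.49]
total [ 9.13 -0.07 -0.  ] n 10 per row [ 0.913 -0.007 -0.   ]
w7 [528.1  31.   -5.9] iou 0.909
```

```bash
python3 -m inch '[[0.91,-0.01,0,0,0,0],[0.91,-0.01,0,0,0,0],[0.91,-0.01,0,0,0,0],[0.91,-0.01,0,0,0,0],[0.91,-0.01,0,0,0,0],[0.91,-0.01,0,0,0,0],[0.91,-0.01,0,0,0,0],[0.91,-0.01,0,0,0,0]]' 0 35
python3 -m inch '[[0.91,0,0,0,0,0],[0.91,0,0,0,0,0],[0,0,0,0,0,0],[0,0,0,0,0,0],[0,0,0,0,0,0],[0,0,0,0,0,0]]'
python3 -c "
from h import *
to(*knob(-72),.078)"
```

```text
t: 20.37
ee_pos: [0.5409, 0.1761, 0.1561]
tcp_rot: [-3.139, 0.001, 1.464]
contact_force: [0.1, 0.4, 0.1]
width: 0.999
t: 20.87
ee_pos: [0.5455, 0.2098, 0.1572]
tcp_rot: [-3.141, 0.001, 1.462]
contact_force: [-0.3, -0.3, -0.4]
width: 1.002
20.87 [0.5455 0.2098 0.1572] [-3.141e+00  1.000e-03  1.462e+00] F [-0.3 -0.3 -0.4] w 1.002 q [-0.66  0.43  0.3   1.83 -0.15  0.9   1.17]
total [0.13 0.08 3.96] n 4 per row [0.033 0.021 0.991]
```

```bash
python3 -m inch '[[0.13,0.08,0.2,0,0,0],[0,0,0.7,0,0,0],[0,0,0.7,0,0,0],[0,0,0.7,0,0,0],[0,0,0.7,0,0,0],[0,0,0.7,0,0,0],[0,0,0,0,0,0],[0,0,0,0,0,0]]'
python3 -m inch '[[0,0,0,0,0,0],[0,0,0,0,0,0]]'
python3 -c "
from h import *
to(*knob(-72),.078)"
```

```text
t: 21.53
ee_pos: [0.5472, 0.2133, 0.0832]
tcp_rot: [-3.14, 0.001, 1.463]
contact_force: [0.7, 0.1, 0.1]
width: 1.0
t: 21.7
ee_pos: [0.5483, 0.2141, 0.0848]
tcp_rot: [3.14, -0.001, 1.464]
contact_force: [-0.2, 0.4, -0.5]
width: 1.002
21.7 [0.5483 0.2141 0.0848] [ 3.140e+00 -1.000e-03  1.464e+00] F [-0.2  0.4 -0.5] w 1.002 q [-0.64  0.53  0.27  1.87 -0.2   0.76  1.2 ]
total [-0.1  -0.04  0.34] n 1 per row [-0.101 -0.036  0.341]
```

```bash
python3 -m inch '[[-0.08,-0.03,0.32,0,0,0],[0,0,0,0,0,0],[0,0,0,0,0,0],[0,0,0,0,0,0],[0,0,0,0,0,0],[0,0,0,0,0,0],[0,0,0,0,0,0],[0,0,0,0,0,0]]' 1 35
python3 -m inch '[[0,0,0,0,0,0],[0,0,0,0,0,0],[0,0,0,0,0,0],[0,0,0,0,0,0],[0,0,0,0,0,0],[0,0,0,0,0,0]]'
python3 -c "
from h import *
to(*knob(-72),.091)"
```

```text
t: 22.37
ee_pos: [0.5468, 0.2126, 0.0775]
tcp_rot: [3.141, -0.0, 1.464]
contact_force: [-0.4, 0.4, -0.6]
width: 0.442
t: 22.87
ee_pos: [0.5468, 0.2125, 0.0774]
tcp_rot: [3.142, -0.0, 1.464]
contact_force: [-0.8, 0.4, -0.5]
width: 0.227
22.87 [0.5468 0.2125 0.0774] [ 3.142 -0.     1.464] F [-0.8  0.4 -0.5] w 0.227 q [-0.63  0.54  0.27  1.88 -0.2   0.75  1.21]
total [-0.01  0.03 -0.68] n 1 per row [-0.013  0.032 -0.679]
```

```bash
python3 -m inch '[[0,0,-0.22,0,0,0],[0,0,-0.22,0,0,0],[0,0,-0.22,0,0,0],[0,0,0,0,0,0],[0,0,0,0,0,0]]'
python3 -c "
from h import *
to(*knob(-72),.091); arc(-72,72,14)"
```

```text
t: 23.28
ee_pos: [0.5459, 0.2125, 0.0901]
tcp_rot: [-3.14, 0.001, 1.465]
contact_force: [0.1, 1.0, -10.1]
width: 0.232
23.28 [0.5459 0.2125 0.0901] [-3.140e+00  1.000e-03  1.465e+00] F [  0.1   1.  -10.1] w 0.232 q [-0.64  0.52  0.27  1.87 -0.19  0.78  1.2 ]
total [-0.01  0.08 -0.05] n 1 per row [-0.008  0.076 -0.047]
[-0.039, -0.446, 0.001]
[-0.118, -0.432, 0.001]
[-0.194, -0.404, 0.001]
[-0.263, -0.363, 0.001]
[-0.323, -0.31, 0.001]
[-0.374, -0.248, 0.001]
[-0.412, -0.177, 0.0]
[-0.437, -0.101, 0.0]
[-0.448, -0.021, 0.0]
[-0.444, 0.059, 0.0]
[-0.427, 0.138, 0.0]
[-0.395, 0.212, -0.0]
[-0.351, 0.279, -0.0]
[-0.296, 0.337, -0.0]
```

```bash
python3 -m inch '[[-0.04,-0.44,-0.03,0,0,0],[-0.12,-0.43,0,0,0,0],[-0.19,-0.4,0,0,0,0],[-0.26,-0.36,0,0,0,0],[-0.32,-0.31,0,0,0,0],[-0.37,-0.25,0,0,0,0],[-0.41,-0.18,0,0,0,0],[0,0,0,0,0,0]]'
python3 -c "
from h import *
to(*knob(0),.091)"
```

```text
t: 23.95
ee_pos: [0.4942, 0.1796, 0.0909]
tcp_rot: [-3.139, 0.004, 1.462]
contact_force: [0.6, -2.9, -11.0]
width: 0.228
23.95 [0.4942 0.1796 0.0909] [-3.139  0.004  1.462] F [  0.6  -2.9 -11. ] w 0.228 q [-0.64  0.44  0.28  2.01 -0.18  0.72  1.21]
total [ 0.18  0.09 -0.01] n 1 per row [ 0.182  0.091 -0.007]
```

```bash
python3 -m inch '[[-0.44,-0.1,0,0,0,0],[-0.45,-0.02,0,0,0,0],[-0.44,0.06,0,0,0,0],[-0.43,0.14,0,0,0,0],[-0.4,0.21,0,0,0,0],[-0.35,0.28,0,0,0,0],[-0.3,0.34,0,0,0,0],[0,0,0,0,0,0]]'
python3 -m inch '[[0,0,0,0,0,0],[0,0,0,0,0,0],[0,0,0,0,0,0]]'
python3 -c "
from h import *
to(*knob(72),.091)"
```

```text
t: 24.62
ee_pos: [0.5112, 0.1228, 0.0916]
tcp_rot: [3.137, 0.001, 1.461]
contact_force: [3.9, -1.2, -12.4]
width: 0.23
t: 24.87
ee_pos: [0.5078, 0.1256, 0.091]
tcp_rot: [-3.141, 0.0, 1.464]
contact_force: [1.8, 0.3, -10.8]
width: 0.229
24.87 [0.5078 0.1256 0.091 ] [-3.141  0.     1.464] F [  1.8   0.3 -10.8] w 0.229 q [-0.54  0.43  0.29  2.02 -0.18  0.71  1.32]
total [-0.    0.03 -0.  ] n 1 per row [-0.002  0.029 -0.002]
```

```bash
python3 -m inch '[[0,0.02,0.22,0,0,0],[0,0,0.22,0,0,0],[0,0,0.22,0,0,0],[0,0,0,0,0,0],[0,0,0,0,0,0],[0,0,0,0,0,0]]'
python3 -c "
from h import *
to(*knob(72),.078)"
python3 -m inch '[[0,0,0,0,0,0],[0,0,0,0,0,0],[0,0,0,0,0,0],[0,0,0,0,0,0],[0,0,0,0,0,0],[0,0,0,0,0,0],[0,0,0,0,0,0]]' 0; python3 -m inch '[[0,0,-0.8,0,0,0],[0,0,-0.8,0,0,0],[0,0,-1,0,0,0],[0,0,-1,0,0,0],[0,0,-1,0,0,0],[0,0,-1,0,0,0],[0,0,-1,0,0,0],[0,0,0,0,0,0]]'
python3 -c "
from h import *
st(); snap('wrist','w8'); snap('top','t8'); crop('w8',210,120,410,270,4,'c8')
for z in (.106,.116): print(w2px('w8',[*knob(72),z]),w2px('w8',[*(knob(72)+[0,.011]),z]))
fitcase('t8',.637,-.16,-14.4,75)"
```

```text
t: 25.37
ee_pos: [0.5082, 0.1256, 0.0779]
tcp_rot: [-3.141, 0.0, 1.464]
contact_force: [-2.4, -0.8, -6.3]
width: 0.234
25.37 [0.5082 0.1256 0.0779] [-3.141  0.     1.464] F [-2.4 -0.8 -6.3] w 0.234 q [-0.53  0.45  0.28  2.03 -0.19  0.68  1.33]
total [-0.01  0.01 -0.  ] n 1 per row [-0.005  0.013 -0.004]
t: 25.95
ee_pos: [0.5087, 0.1258, 0.0782]
tcp_rot: [3.141, -0.0, 1.464]
contact_force: [0.3, 0.1, 0.3]
width: 0.716
t: 26.62
ee_pos: [0.5108, 0.1263, 0.2138]
tcp_rot: [3.135, -0.003, 1.464]
contact_force: [0.4, 0.2, 0.1]
width: 1.001
26.62 [0.5108 0.1263 0.2138] [ 3.135e+00 -3.000e-03  1.464e+00] F [0.4 0.2 0.1] w 1.001 q [-0.59  0.26  0.33  1.93 -0.1   0.96  1.26]
[315.27679757 188.38827441] [328.81763124 186.9921887 ]
[315.25108706 191.58562549] [329.26485366 190.14403421]
t8 [ 638.5 -160.6  -14.2] iou 0.928
```

View pics/w8.png

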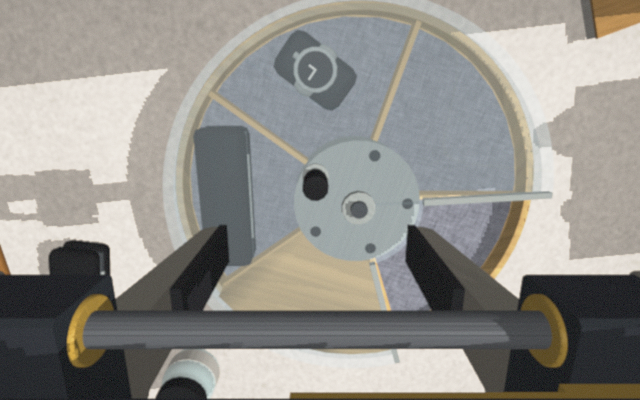

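View pics/c8.png

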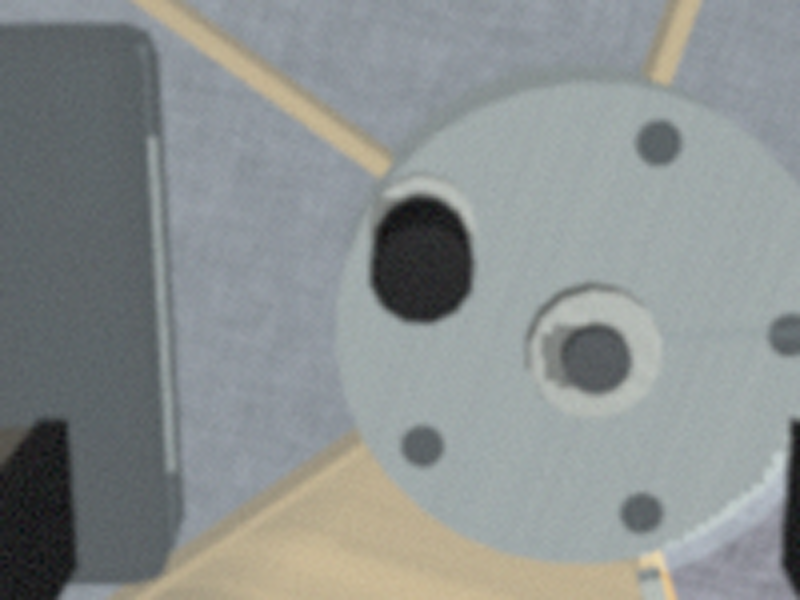

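View pics/t8.png

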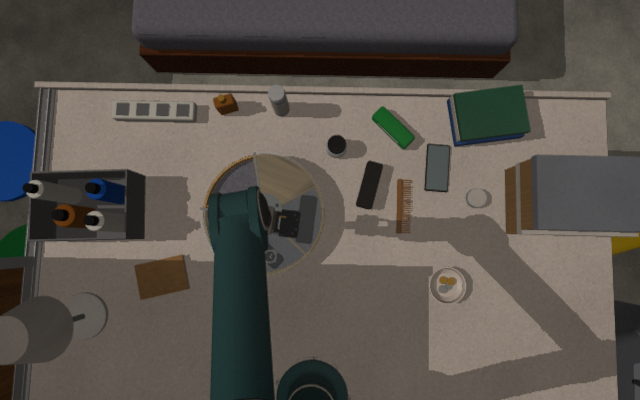

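```bash
python3 -c "
from h import *
to(.638,-.1603,.205,75.7)"
```

```text
26.72 [0.5087 0.1259 0.2103] [ 3.140e+00 -1.000e-03  1.464e+00] F [-1.1  0.2  0. ] w 1.0 q [-0.59  0.26  0.33  1.93 -0.1   0.96  1.26]
total [-13.54   7.95   0.26] n 14 per row [-0.967  0.568  0.019]
yaw -8.202721948589982 rz units 1.6405443897179963
```

```bash
python3 -m inch '[[-0.97,0.57,0.02,0,0,0],[-0.97,0.57,0.02,0,0,0],[-0.97,0.57,0.02,0,0,0],[-0.97,0.57,0.02,0,0,0],[-0.97,0.57,0.02,0,0,0],[-0.97,0.57,0.02,0,0,0],[-0.97,0.57,0.02,0,0,0],[-0.97,0.57,0.02,0,0,0]]' 0 30
python3 -m inch '[[-0.97,0.57,0.02,0,0,0],[-0.97,0.57,0.02,0,0,0],[-0.97,0.57,0.02,0,0,0],[-0.97,0.57,0.02,0,0,0],[-0.97,0.57,0.02,0,0,0],[-0.93,0.55,0,0,0,0]]'
python3 -m inch '[[0,0,0,0,0,0.82],[0,0,0,0,0,0.82],[0,0,0,0,0,0],[0,0,0,0,0,0],[0,0,0,0,0,0],[0,0,0,0,0,0]]'
python3 -c "
from h import *
snap('wrist','w9')
for t in (60,75): fitcase('w9',.638,-.1603,-14.3,t)
to(.638,-.1603,.021,75.7)"
```

```text
t: 27.38
ee_pos: [0.5821, -0.0393, 0.2049]
tcp_rot: [-3.139, 0.001, 1.464]
contact_force: [0.4, 0.4, -0.4]
width: 0.999
t: 27.88
ee_pos: [0.6374, -0.1615, 0.2025]
tcp_rot: [-3.138, 0.0, 1.464]
contact_force: [0.2, -0.9, 0.2]
width: 0.999
t: 28.38
ee_pos: [0.6378, -0.16, 0.2043]
tcp_rot: [-3.141, -0.0, 1.323]
contact_force: [0.7, -0.0, 0.3]
width: 1.002
w9 [ 638.9 -160.7  -13.7] iou 0.885
w9 [ 638.1 -160.7  -13. ] iou 0.898
28.43 [ 0.6379 -0.1601  0.2045] [-3.141 -0.     1.322] F [-0.2  0.3  0.5] w 0.998 q [-0.13  0.51  0.45  1.62 -0.25  1.07  1.72]
total [-0.01  0.01  9.18] n 10 per row [-0.001  0.001  0.918]
yaw -0.07336046998392476 rz units 0.014672093996784952
```

View pics/w9.png

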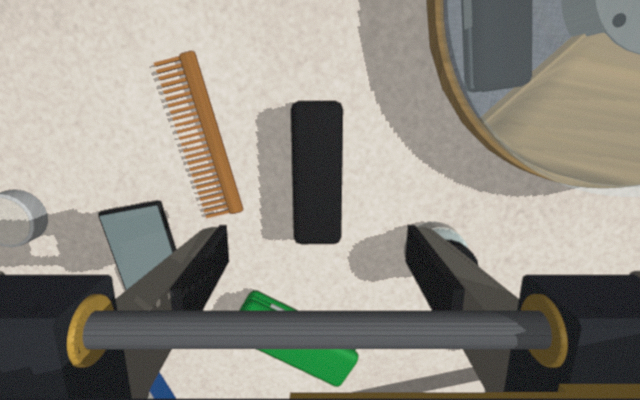

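```bash
python3 -m inch '[[0,0,1,0,0,0],[0,0,1,0,0,0],[0,0,1,0,0,0],[0,0,1,0,0,0],[0,0,1,0,0,0],[0,0,1,0,0,0],[0,0,0,0,0,0],[0,0,0,0,0,0]]'
python3 -c "
from h import *
to(.638,-.1605,.021,76.1); print(px2w('top0',337,143,.062))"
```

```text
t: 29.1
ee_pos: [0.6374, -0.1602, 0.0842]
tcp_rot: [-3.14, 0.0, 1.322]
contact_force: [0.1, -0.3, -0.6]
width: 1.003
29.1 [ 0.6374 -0.1602  0.0842] [-3.14   0.     1.322] F [ 0.1 -0.3 -0.6] w 1.003 q [-0.09  0.65  0.4   1.7  -0.32  0.86  1.77]
total [-0.01  0.04  3.16] n 4 per row [-0.002  0.01   0.789]
yaw 0.370897947288654 rz units -0.0741795894577308
[ 0.7569281  -0.05818935  0.062     ]
```

```bash
python3 -m inch '[[0,0.02,0.8,0,0,-0.06],[0,0,0.8,0,0,0],[0,0,0.8,0,0,0],[0,0,0.5,0,0,0],[0,0,0,0,0,0],[0,0,0,0,0,0],[0,0,0,0,0,0]]'
python3 -c "
from h import *
to(.638,-.1605,.021,76.1)"
```

```text
t: 29.68
ee_pos: [0.6394, -0.1609, 0.0283]
tcp_rot: [3.139, -0.0, 1.326]
contact_force: [-1.0, -0.1, 0.1]
width: 0.999
29.68 [ 0.6394 -0.1609  0.0283] [ 3.139 -0.     1.326] F [-1.  -0.1  0.1] w 0.999 q [-0.07  0.72  0.37  1.71 -0.35  0.77  1.8 ]
total [ 0.   -0.07  0.36] n 1 per row [ 0.002 -0.075  0.364]
yaw 0.10197865663579364 rz units -0.020395731327158727
```

```bash
python3 -m inch '[[0,-0.02,0.32,0,0,0],[0,0,0,0,0,0],[0,0,0,0,0,0],[0,0,0,0,0,0],[0,0,0,0,0,0],[0,0,0,0,0,0],[0,0,0,0,0,0],[0,0,0,0,0,0]]' 1 30
python3 -m inch '[[0,0,0,0,0,0],[0,0,0,0,0,0],[0,0,0,0,0,0],[0,0,0,0,0,0]]'
python3 -c "
from h import *
st()"
```

```text
t: 30.35
ee_pos: [0.6381, -0.1605, 0.0205]
tcp_rot: [3.141, -0.0, 1.326]
contact_force: [-0.1, 0.1, 0.7]
width: 0.541
t: 30.68
ee_pos: [0.6381, -0.1605, 0.0205]
tcp_rot: [3.141, -0.0, 1.326]
contact_force: [-0.4, 0.8, 1.7]
width: 0.541
30.68 [ 0.6381 -0.1605  0.0205] [ 3.141 -0.     1.326] F [-0.4  0.8  1.7] w 0.541 q [-0.06  0.73  0.37  1.71 -0.36  0.76  1.8 ]
```

```bash
python3 -m inch '[[0,0,-0.5,0,0,0],[0,0,-1,0,0,0],[0,0,-1,0,0,0],[0,0,-1,0,0,0],[0,0,-1,0,0,0],[0,0,-1,0,0,0],[0,0,-1,0,0,0],[0,0,-1,0,0,0]]'
python3 -m inch '[[0,0,0,0,0,0.93],[0,0,0,0,0,0.93],[0,0,0,0,0,0.93],[0,0,0,0,0,0.93],[0,0,0,0,0,0.93],[0,0,0,0,0,0.93],[0,0,0,0,0,0],[0,0,0,0,0,0]]'
python3 -c "
from h import *
to(*bay(1),.17,47.8);snap('wrist','w10')"
```

```text
t: 31.35
ee_pos: [0.6376, -0.1605, 0.1718]
tcp_rot: [-3.141, 0.0, 1.326]
contact_force: [0.2, -0.0, -1.1]
width: 0.541
t: 32.02
ee_pos: [0.6379, -0.1603, 0.1706]
tcp_rot: [-3.142, 0.0, 0.842]
contact_force: [0.9, 0.0, -1.4]
width: 0.54
32.02 [ 0.6379 -0.1603  0.1706] [-3.142  0.     0.842] F [ 0.9  0.  -1.4] w 0.54 q [-0.2   0.57  0.56  1.65 -0.34  1.02  1.31]
total [ 15.5  -14.28   0.03] n 16 per row [ 0.968 -0.892  0.002]
yaw -0.43269961761646414 rz units 0.08653992352329283
```

View pics/w10.png

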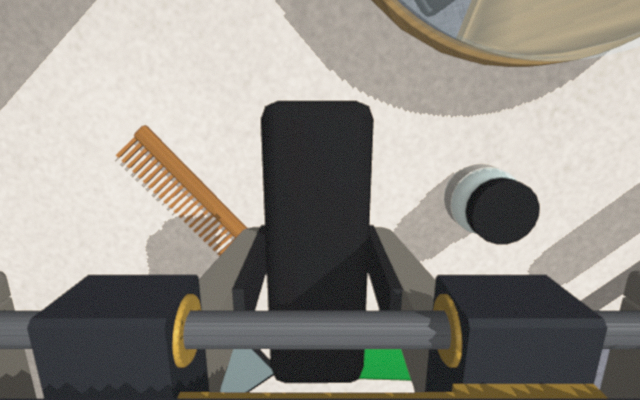

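```bash
python3 -m inch '[[0.8,-0.74,0,0,0,0.08],[0.97,-0.89,0,0,0,0],[0.97,-0.89,0,0,0,0],[0.97,-0.89,0,0,0,0],[0.97,-0.89,0,0,0,0],[0.97,-0.89,0,0,0,0],[0.97,-0.89,0,0,0,0],[0.97,-0.89,0,0,0,0]]'
python3 -m inch '[[0.97,-0.89,0,0,0,0],[0.97,-0.89,0,0,0,0],[0.97,-0.89,0,0,0,0],[0.97,-0.89,0,0,0,0],[0.97,-0.89,0,0,0,0],[0.97,-0.89,0,0,0,0],[0.9,-0.85,0,0,0,0]]'
python3 -m inch '[[0.15,-0.15,0,0,0,0],[0,0,0,0,0,0],[0,0,0,0,0,0],[0,0,0,0,0,0]]'
python3 -c "
from h import *
to(*bay(1),.13,47.8)"
```

```text
t: 32.73
ee_pos: [0.6368, 0.0468, 0.1706]
tcp_rot: [-3.142, -0.0, 0.834]
contact_force: [0.1, -0.8, -1.5]
width: 0.538
t: 33.32
ee_pos: [0.6356, 0.2299, 0.1706]
tcp_rot: [-3.141, -0.0, 0.835]
contact_force: [0.1, 0.3, -1.6]
width: 0.542
t: 33.65
ee_pos: [0.636, 0.2301, 0.1706]
tcp_rot: [3.141, 0.001, 0.83]
contact_force: [0.3, 0.2, -0.6]
width: 0.54
33.65 [0.636  0.2301 0.1706] [3.141e+00 1.000e-03 8.300e-01] F [ 0.3  0.2 -0.6] w 0.54 q [-0.75  0.59  0.51  1.6  -0.32  1.04  0.69]
total [ 0.98 -1.22  2.03] n 3 per row [ 0.328 -0.405  0.676]
yaw 0.22644303327402326 rz units -0.04528860665480465
```

```bash
python3 -m inch '[[0.33,-0.4,0,0,0,-0.04],[0.33,-0.4,0,0,0,0],[0.32,-0.4,0,0,0,0],[0,0,0.6,0,0,0],[0,0,0.6,0,0,0],[0,0,0.6,0,0,0],[0,0,0,0,0,0],[0,0,0,0,0,0]]'
python3 -m inch '[[0,0,0,0,0,0],[0,0,0,0,0,0],[0,0,0,0,0,0]]'
python3 -c "
from h import *
to(*bay(1),.13,47.8); snap('wrist','w11')"
```

```text
t: 34.32
ee_pos: [0.6302, 0.2621, 0.1326]
tcp_rot: [-3.141, 0.003, 0.835]
contact_force: [0.1, -0.4, -0.7]
width: 0.541
t: 34.57
ee_pos: [0.6315, 0.2631, 0.1351]
tcp_rot: [3.141, -0.001, 0.836]
contact_force: [0.4, 0.0, -1.5]
width: 0.543
34.57 [0.6315 0.2631 0.1351] [ 3.141e+00 -1.000e-03  8.360e-01] F [ 0.4  0.  -1.5] w 0.543 q [-0.78  0.64  0.49  1.6  -0.34  0.99  0.66]
total [-0.08  0.06  0.25] n 1 per row [-0.084  0.062  0.253]
yaw -0.07173496684825409 rz units 0.014346993369650817
```

View pics/w11.png

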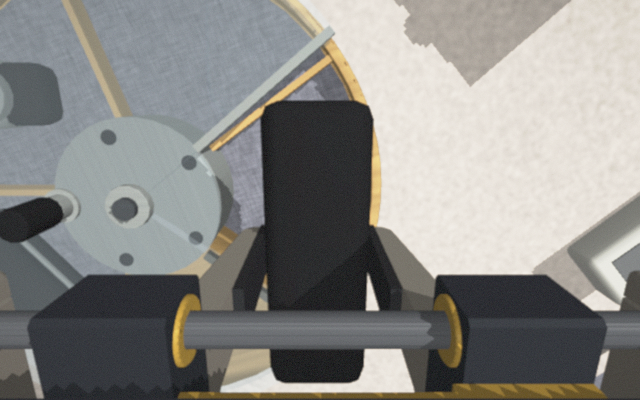

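```bash
python3 -m inch '[[-0.08,0.06,0.3,0,0,0.01],[0,0,0.5,0,0,0],[0,0,0.5,0,0,0],[0,0,0.5,0,0,0],[0,0,0.5,0,0,0],[0,0,0.5,0,0,0],[0,0,0,0,0,0],[0,0,0,0,0,0]]'
python3 -m inch '[[0,0,0.4,0,0,0],[0,0,0.4,0,0,0],[0,0,0.4,0,0,0],[0,0,0.1,0,0,0],[0,0,0,0,0,0],[0,0,0,0,0,0],[0,0,0,0,0,0]]'
python3 -c "
from h import *
to(*bay(1),.029,47.8)"
```

```text
t: 35.28
ee_pos: [0.6303, 0.261, 0.0773]
tcp_rot: [-3.141, 0.002, 0.835]
contact_force: [-0.0, -0.1, -0.8]
width: 0.543
t: 35.87
ee_pos: [0.6312, 0.2612, 0.0527]
tcp_rot: [3.141, -0.001, 0.835]
contact_force: [0.5, 0.4, -0.0]
width: 0.541
35.87 [0.6312 0.2612 0.0527] [ 3.141e+00 -1.000e-03  8.350e-01] F [ 0.5  0.4 -0. ] w 0.541 q [-0.75  0.74  0.45  1.64 -0.4   0.85  0.7 ]
total [-0.    0.01  1.19] n 2 per row [-0.001  0.007  0.593]
yaw -0.04031304438302641 rz units 0.008062608876605282
```

```bash
python3 -m inch '[[0,0,0.25,0,0,0],[0,0,0.25,0,0,0],[0,0,0.1,0,0,0],[0,0,0,0,0,0],[0,0,0,0,0,0]]'; python3 -m inch '[[0,0,0.2,0,0,0],[0,0,0.2,0,0,0],[0,0,0.1,0,0,0],[0,0,0,0,0,0],[0,0,0,0,0,0]]'
python3 -c "
from h import *
to(*bay(1),.029,47.8)"
```

```text
t: 36.28
ee_pos: [0.6307, 0.2612, 0.0401]
tcp_rot: [-3.141, 0.0, 0.835]
contact_force: [0.5, -0.7, -1.3]
width: 0.541
t: 36.7
ee_pos: [0.6307, 0.2612, 0.0301]
tcp_rot: [-3.141, 0.0, 0.835]
contact_force: [0.3, -1.2, -1.1]
width: 0.539
36.7 [0.6307 0.2612 0.0301] [-3.141  0.     0.835] F [ 0.3 -1.2 -1.1] w 0.539 q [-0.74  0.77  0.43  1.65 -0.41  0.82  0.71]
total [0.02 0.03 0.06] n 1 per row [0.017 0.029 0.056]
yaw -0.04249448459185601 rz units 0.0084988969183712
```

```bash
python3 -m inch '[[0,0,0.04,0,0,0],[0,0,0,0,0,0],[0,0,0,0,0,0]]'; python3 -m inch '[[0,0,0,0,0,0],[0,0,0,0,0,0],[0,0,0,0,0,0],[0,0,0,0,0,0]]' 0.38;  python3 -m inch '[[0,0,-0.3,0,0,0],[0,0,-0.3,0,0,0],[0,0,0,0,0,0]]'; python3 -m inch '[[0,0,-0.6,0,0,0],[0,0,-0.9,0,0,0],[0,0,-0.9,0,0,0],[0,0,-0.9,0,0,0],[0,0,-0.9,0,0,0],[0,0,-0.9,0,0,0],[0,0,-0.9,0,0,0],[0,0,0,0,0,0]]' 0.3
python3 -c "
from h import *
st();snap('wrist','w12');snap('top','t12');fitcase('w12',.631,.261,-42.2,60,.008); to(*knob(72),.16)"
```

```text
t: 36.95
ee_pos: [0.6309, 0.2613, 0.0297]
tcp_rot: [3.142, -0.0, 0.835]
contact_force: [-0.6, 0.9, -1.0]
width: 0.539
t: 37.28
ee_pos: [0.631, 0.2613, 0.0298]
tcp_rot: [3.141, -0.0, 0.835]
contact_force: [-1.2, 0.1, -0.0]
width: 0.62
t: 37.53
ee_pos: [0.6319, 0.2615, 0.0434]
tcp_rot: [3.141, -0.002, 0.835]
contact_force: [1.1, 0.5, -0.5]
width: 0.62
t: 38.2
ee_pos: [0.6332, 0.2618, 0.1666]
tcp_rot: [3.139, -0.007, 0.835]
contact_force: [0.7, 0.4, 0.8]
width: 0.699
38.2 [0.6332 0.2618 0.1666] [ 3.139 -0.007  0.835] F [0.7 0.4 0.8] w 0.699 q [-0.79  0.6   0.51  1.58 -0.33  1.03  0.65]
w12 [630.8 260.3 -41.8] iou 0.905
38.3 [0.6311 0.2614 0.1627] [ 3.141e+00 -2.000e-03  8.350e-01] F [ 0.2  0.1 -0.3] w 0.7 q [-0.79  0.61  0.51  1.59 -0.33  1.03  0.65]
total [-9.16  0.01  0.12] n 10 per row [-0.916  0.001  0.012]
```

View pics/w12.png

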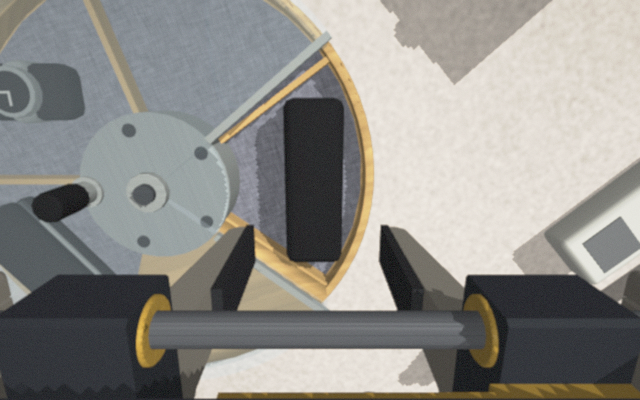

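View pics/t12.png

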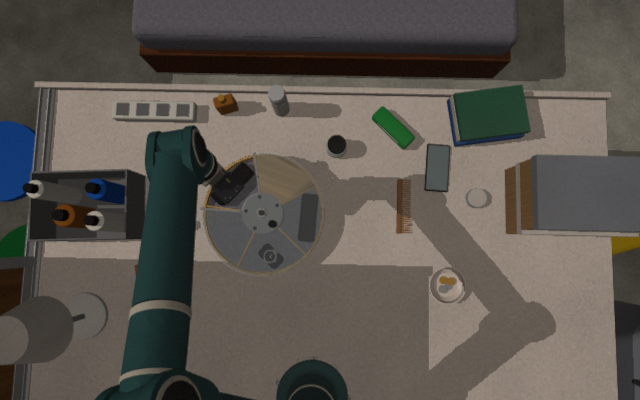

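```bash
python3 -m inch '[[-0.92,0,0,0,0,0],[-0.92,0,0,0,0,0],[-0.92,0,0,0,0,0],[-0.92,0,0,0,0,0],[-0.92,0,0,0,0,0],[-0.92,0,0,0,0,0],[-0.92,0,0,0,0,0],[-0.92,0,0,0,0,0]]' 0 35
python3 -m inch '[[-0.92,0,0,0,0,0],[-0.88,0,0,0,0,0],[0,0,0,0,0,0],[0,0,0,0,0,0],[0,0,0,0,0,0],[0,0,0,0,0,0]]'
python3 -c "
from h import *
to(*knob(72),.078)"
```

```text
t: 38.97
ee_pos: [0.5305, 0.1512, 0.1604]
tcp_rot: [-3.141, 0.002, 0.835]
contact_force: [0.4, 0.3, -0.2]
width: 0.999
t: 39.47
ee_pos: [0.5083, 0.1263, 0.1613]
tcp_rot: [3.141, 0.0, 0.836]
contact_force: [0.4, -0.8, -0.7]
width: 0.999
39.47 [0.5083 0.1263 0.1613] [3.141 0.    0.836] F [ 0.4 -0.8 -0.7] w 0.999 q [-0.77  0.35  0.56  1.99 -0.24  0.87  0.76]
total [-0.03  0.03  4.17] n 5 per row [-0.006  0.006  0.833]
```

```bash
python3 -m inch '[[-0.03,0.03,0.4,0,0,0],[0,0,0.7,0,0,0],[0,0,0.7,0,0,0],[0,0,0.7,0,0,0],[0,0,0.7,0,0,0],[0,0,0.6,0,0,0],[0,0,0,0,0,0],[0,0,0,0,0,0]]'
python3 -m inch '[[0,0,0,0,0,0],[0,0,0,0,0,0]]'
python3 -c "
from h import *
to(*knob(72),.078)"
```

```text
t: 40.13
ee_pos: [0.5076, 0.1244, 0.0848]
tcp_rot: [-3.141, 0.002, 0.835]
contact_force: [-0.0, -0.6, -0.3]
width: 1.001
t: 40.3
ee_pos: [0.5086, 0.1247, 0.0863]
tcp_rot: [3.141, -0.001, 0.835]
contact_force: [0.0, 0.1, -0.6]
width: 0.999
40.3 [0.5086 0.1247 0.0863] [ 3.141e+00 -1.000e-03  8.350e-01] F [ 0.   0.1 -0.6] w 0.999 q [-0.71  0.47  0.5   2.04 -0.33  0.72  0.84]
total [ 0.02 -0.03  0.41] n 1 per row [ 0.021 -0.03   0.413]
```

```bash
python3 -m inch '[[0.02,-0.02,0.39,0,0,0],[0,0,0,0,0,0],[0,0,0,0,0,0],[0,0,0,0,0,0],[0,0,0,0,0,0],[0,0,0,0,0,0],[0,0,0,0,0,0],[0,0,0,0,0,0]]' 1 35
python3 -m inch '[[0,0,0,0,0,0],[0,0,0,0,0,0],[0,0,0,0,0,0],[0,0,0,0,0,0],[0,0,0,0,0,0],[0,0,0,0,0,0]]'
python3 -m inch '[[0,0,-0.22,0,0,0],[0,0,-0.22,0,0,0],[0,0,-0.22,0,0,0],[0,0,0,0,0,0],[0,0,0,0,0,0]]'
python3 -c "
from h import *
to(*knob(72),.091); arc(72,0,7)"
```

```text
t: 40.97
ee_pos: [0.508, 0.1252, 0.0779]
tcp_rot: [3.142, -0.0, 0.835]
contact_force: [-0.4, 0.7, -0.6]
width: 0.438
t: 41.47
ee_pos: [0.5087, 0.1259, 0.0779]
tcp_rot: [3.141, -0.002, 0.836]
contact_force: [4.2, 3.5, -2.9]
width: 0.226
t: 41.88
ee_pos: [0.5083, 0.126, 0.0906]
tcp_rot: [3.141, -0.001, 0.836]
contact_force: [5.5, 4.4, -11.1]
width: 0.227
41.88 [0.5083 0.126  0.0906] [ 3.141e+00 -1.000e-03  8.360e-01] F [  5.5   4.4 -11.1] w 0.227 q [-0.71  0.46  0.51  2.03 -0.33  0.72  0.83]
total [-0.02  0.02 -0.02] n 1 per row [-0.019  0.022 -0.019]
[0.041, -0.446, -0.0]
[0.12, -0.432, -0.0]
[0.195, -0.404, -0.0]
[0.264, -0.362, 0.0]
[0.324, -0.309, 0.0]
[0.374, -0.246, 0.0]
[0.412, -0.176, 0.0]
```

```bash
python3 -m inch '[[0.04,-0.45,0,0,0,0],[0.12,-0.43,0,0,0,0],[0.19,-0.4,0,0,0,0],[0.26,-0.36,0,0,0,0],[0.32,-0.31,0,0,0,0],[0.37,-0.25,0,0,0,0],[0.41,-0.18,0,0,0,0],[0,0,0,0,0,0]]'
python3 -m inch '[[0,0,0,0,0,0],[0,0,0,0,0,0],[0,0,0,0,0,0]]'
python3 -c "
from h import *
to(*knob(0),.091)"
```

```text
t: 42.55
ee_pos: [0.4962, 0.1835, 0.0902]
tcp_rot: [3.14, -0.001, 0.836]
contact_force: [3.3, 1.2, -9.6]
width: 0.23
t: 42.8
ee_pos: [0.4952, 0.1812, 0.0904]
tcp_rot: [3.141, 0.002, 0.834]
contact_force: [3.9, -1.6, -10.5]
width: 0.229
42.8 [0.4952 0.1812 0.0904] [3.141e+00 2.000e-03 8.340e-01] F [  3.9  -1.6 -10.5] w 0.229 q [-0.82  0.46  0.5   2.02 -0.33  0.73  0.72]
total [ 0.11 -0.02 -0.03] n 1 per row [ 0.106 -0.017 -0.032]
```

```bash
python3 -m inch '[[0.08,-0.02,0,0,0,0],[0,0,0,0,0,0],[0,0,0,0,0,0],[0,0,0,0,0,0],[0,0,0,0,0,0]]'
python3 -c "
from h import *
to(*knob(0),.091)"
```

```text
t: 43.22
ee_pos: [0.4962, 0.1836, 0.0909]
tcp_rot: [3.142, 0.0, 0.835]
contact_force: [4.1, -2.3, -9.8]
width: 0.23
43.22 [0.4962 0.1836 0.0909] [3.142 0.    0.835] F [ 4.1 -2.3 -9.8] w 0.23 q [-0.82  0.47  0.5   2.02 -0.33  0.73  0.72]
total [-0.01  0.03 -0.  ] n 1 per row [-0.014  0.026 -0.004]
```

```bash
python3 -m inch '[[0,0.02,0.22,0,0,0],[0,0,0.22,0,0,0],[0,0,0.22,0,0,0],[0,0,0,0,0,0],[0,0,0,0,0,0],[0,0,0,0,0,0]]'
python3 -m inch '[[0,0,0,0,0,0],[0,0,0,0,0,0],[0,0,0,0,0,0],[0,0,0,0,0,0],[0,0,0,0,0,0],[0,0,0,0,0,0],[0,0,0,0,0,0]]' 0; python3 -m inch '[[0,0,-0.8,0,0,0],[0,0,-0.8,0,0,0],[0,0,-1,0,0,0],[0,0,-1,0,0,0],[0,0,-1,0,0,0],[0,0,-1,0,0,0],[0,0,-1,0,0,0],[0,0,0,0,0,0]]'
python3 -m inch '[[0,0,0,0,0,0],[0,0,0,0,0,0]]'
python3 -c "
from h import *
st(); snap('wrist','w14'); snap('top','t14');snap('side','s14'); crop('w14',210,120,410,270,4,'c14')
for z in (.106,.116): print(w2px('w14',[*knob(0),z]))"
```

```text
t: 43.72
ee_pos: [0.4968, 0.1844, 0.078]
tcp_rot: [-3.141, -0.001, 0.835]
contact_force: [1.3, 0.5, -4.5]
width: 0.233
t: 44.3
ee_pos: [0.4966, 0.1837, 0.0779]
tcp_rot: [-3.142, -0.0, 0.835]
contact_force: [-0.1, -0.3, -0.2]
width: 0.713
t: 44.97
ee_pos: [0.4988, 0.1843, 0.2134]
tcp_rot: [3.14, -0.006, 0.835]
contact_force: [0.4, -0.2, -0.1]
width: 1.002
t: 45.13
ee_pos: [0.496, 0.1835, 0.209]
tcp_rot: [-3.141, 0.001, 0.835]
contact_force: [0.6, -1.2, -0.2]
width: 0.999
45.13 [0.496  0.1835 0.209 ] [-3.141e+00  1.000e-03  8.350e-01] F [ 0.6 -1.2 -0.2] w 0.999 q [-0.9   0.29  0.58  1.93 -0.19  0.97  0.6 ]
[317.59505477 193.83396477]
[317.59466125 197.19363613]
```

View pics/w14.png

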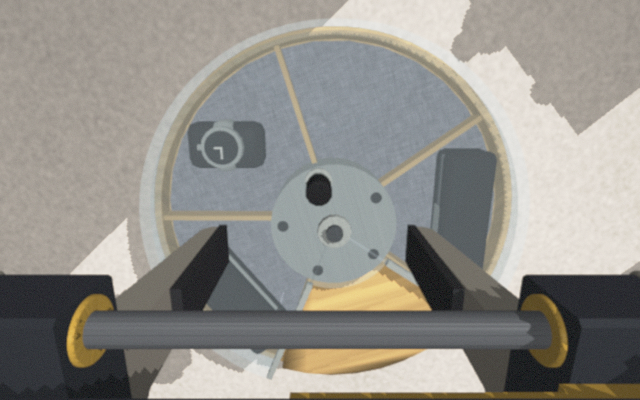

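View pics/c14.png

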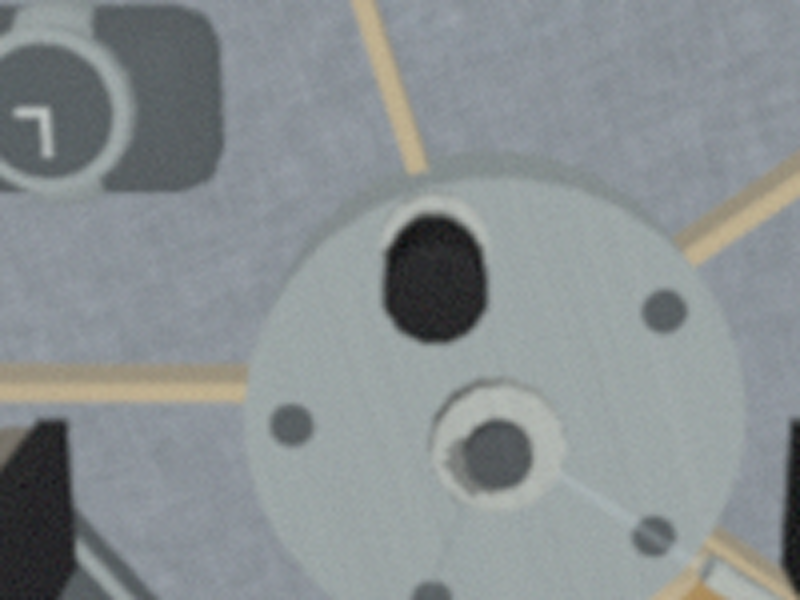

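View pics/s14.png

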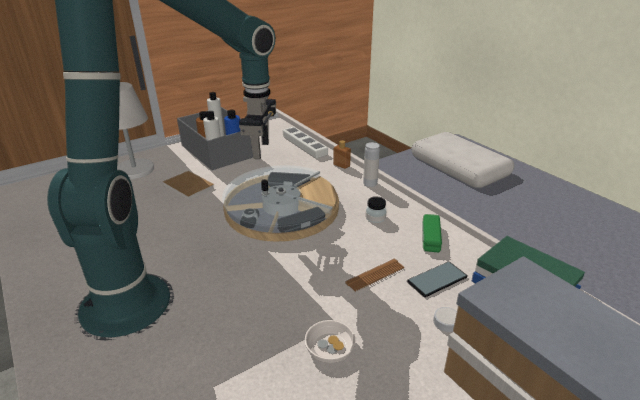

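View pics/t14.png

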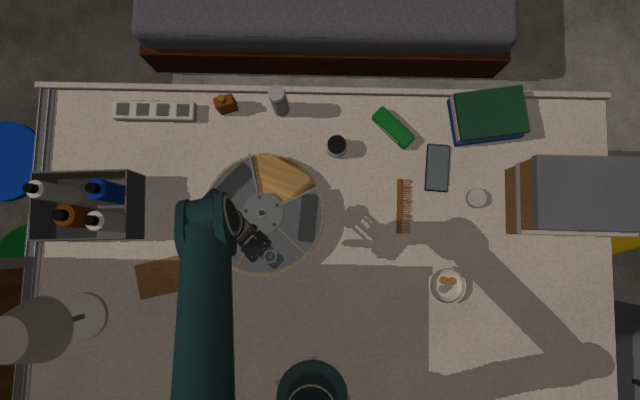

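```bash
python3 -c "
from h import *
print(bot.hand_in())"
```

```text
the job is handed in; nothing more can be done
None
```

I put both sunglasses cases that were on the ledge into the organiser, closed the cover over the blank, and handed the job in at about 45 s of robot time. No verdict was reported. I found only two cases in the pictures.

- **First case:** it lies flat in bay 4. A picture fit after I let go put it within about 3 mm of the bay's middle and 0.5 degrees of square.
- **Second case:** it lies flat in bay 1, to the same accuracy.
- **Watch:** it is still in bay 3.
- **Cover and pin:** the last wrist picture showed the opening over the blank. The height of the knob in the picture matched the pin being home. I could not read the pin joint directly, so this rests on the picture and on the grip height when I let go.
- **Other things on the ledge:** the last top and side pictures showed the comb, phone, dish and jar where they started, and the green look-alike untouched. Nothing on the ledge looked moved.
- **Gripper:** it was open, about 10 cm above the knob, and touching nothing.

None of the last checks failed. Earlier, fits to the side camera put the two cases 3 to 8 mm and 3 to 6 degrees away from the top and wrist fits. They also matched the outlines less well, so I used the top and wrist fits instead.

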